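# Change the specimen dishes under the stereo microscope

### The job

Change the specimen dishes under the microscope. Turn the lamp dial down to off (its stop), press the orange catch so that the specimen stage is freed and draw the stage fully out to its end stop; put every red-tabbed dish, already examined, flat in the cardboard tray, and set every waiting blue-tabbed dish flat in a recess of the stage, one to a recess, never tipping a dish. Then push the stage back in until the catch clicks and holds it, and last turn the dial up exactly four clicks from off; do not knock over the two small capped vials.

Things in the scene. Friction and masses are not known exactly. Their poses are not given: they have to be found in the camera images.
- stage: stereo microscope (fixed). Origin on the table under the objective, at the middle of the specimen stage's home place. +x points to the column (about world +x), +y the way the specimen stage slides out. White base 200 x 250 mm, 30 mm high; aluminium rail 50 mm wide, top at z = 45 mm, from y = -130 to +340 mm, its foot at y = 322 mm. Column of 28 mm diameter at x = 102 mm, 400 mm high
- objective (a point): centre of the objective's underside, 168 mm above the microscope's origin, same axes; a ring light of 46 mm radius is round it. Above it the head: 110 mm in x, 86 mm in y (knobs out to +-61 mm), 235 to 330 mm above the table; the eyepieces reach out to x = -120 mm at 340 to 400 mm above the table
- carriage (a joint): how far the specimen stage (plate on the rail) is drawn out along the microscope's +y, m: 0 = home, held by the catch; 0.200 = end stop; pushes to -0.005 past home. A spring pushes it out over the last 26 mm (4.5 N at home): with the catch pressed it springs out about 28 mm. Pushing it past the catch takes 10 to 15 N: push to -0.003, let go. Elsewhere it slides with 1 to 2 N
- stage_handle (a point): middle of the top edge of the specimen stage's black finger tab: upright, 40 mm wide along the point's x, 12 mm thick along y (grip it across y), from 88 mm above the table (top) down to 54 mm. Moves with the stage, has the microscope's axes; at home 145 mm from the microscope's origin along +y
- recess0 (a point): floor centre of the innermost of the specimen stage's three recesses, 54 mm above the table; each 50 x 50 mm, 4 mm deep, sides along the point's axes (the microscope's). They lie 56 mm apart along y with 6 mm ribs between and move with the stage; the plate's edges are at x = +-31 mm
- recess1 (a point): floor centre of the middle recess
- recess2 (a point): floor centre of the outermost recess (nearest the finger tab)
- catch (a joint): how far the spring catch is pressed down, m: 0 = up (holds the stage when that is home), 0.010 = fully down; it frees the stage at about 0.007. 2.4 N at the start of the press, 6.4 N at the bottom; it springs up by itself
- catch_pad (a point): centre of the top face of the orange catch pad, 30 mm (x) by 28 mm (y), 62 mm above the table when up; in the microscope's frame at x = -76, y = 118 mm. Pressed straight down; its black housing below is 43 mm high
- lamp: grey lamp console (fixed), 150 x 130 mm, 60 mm high; origin on the table under its centre
- dial (a joint): angle of the lamp's click-stop dial, rad, growing clockwise seen from above (brighter): 0 = off, at the stop; one click every 30 degrees (0.5236 rad), nine in all. Let go, it settles in the nearest click; turning takes up to 0.1 N m. Dots on the panel mark the clicks, red for off, then white ones growing; a white line on the dial points at the present one
- dial_top (a point): on the dial's axis at its top face, 89 mm above the table; the dial is a black round knob of 38 mm diameter, gripped on its upper 22 mm, with a steel skirt of 46 mm diameter under it; the panel is 29 mm below its top
- tray: cardboard tray (fixed), open-topped, 130 mm (its x) by 170 mm (its y), 22 mm high, walls and floor 4 mm; origin under its centre on the table
- seen0: examined specimen dish: square greenish glass block 40 x 40 mm, 18 mm high, 55 g, with a red tab along the +x edge of its top face and a small shell in the middle, standing 6 mm proud of the top; origin at the centre of its underside. At the start the ones present stand in recesses of the specimen stage (absent: None)
- seen1: examined specimen dish: square greenish glass block 40 x 40 mm, 18 mm high, 55 g, with a red tab along the +x edge of its top face and a small shell in the middle, standing 6 mm proud of the top; origin at the centre of its underside. At the start the ones present stand in recesses of the specimen stage (absent: None)
- seen2: examined specimen dish: square greenish glass block 40 x 40 mm, 18 mm high, 55 g, with a red tab along the +x edge of its top face and a small shell in the middle, standing 6 mm proud of the top; origin at the centre of its underside. At the start the ones present stand in recesses of the specimen stage (absent: None)
- next0: waiting specimen dish: the same glass block, 40 x 40 mm, 18 mm high, 55 g, but with a blue tab; origin at the centre of its underside. At the start the ones present stand on the sheet of paper on the table (absent: None)
- next1: waiting specimen dish: the same glass block, 40 x 40 mm, 18 mm high, 55 g, but with a blue tab; origin at the centre of its underside. At the start the ones present stand on the sheet of paper on the table (absent: None)
- next2: waiting specimen dish: the same glass block, 40 x 40 mm, 18 mm high, 55 g, but with a blue tab; origin at the centre of its underside. At the start the ones present stand on the sheet of paper on the table (absent: None)
- vial0: small capped glass vial standing upright, 24 mm diameter, 46 mm high; origin at the centre of its foot. Leave standing
- vial1: another such vial. Leave standing

How it is judged:
By the outcome, as a careful person would: the job done as asked, in the order asked, and still so for the second after the job is handed in, with the robot touching nothing.
Of seen0, seen1, seen2 only 1 to 2 are there at a start; the rules pass over those that are not, and their reading is None.
Of next0, next1, next2 only 2 to 3 are there at a start; the rules pass over those that are not, and their reading is None.
At some moment in a run one of next0, next1, next2 may be knocked a few centimetres aside while the robot is not near it.
It also fails if it takes over 210 s, if anything falls off the work surface, if the arm or the gripper's body presses on something with over 40 N, if the wrist force passes 120 N, or if a joint passes its speed limit or range.

### The arm

A 6-joint arm with a two-finger parallel gripper is mounted at the origin on the work surface. World frame = base frame: x ahead of the robot, y to its left, z up, the work surface at z = 0. Lengths are in m, angles in rad, forces in N, time in s.
With the tool pointing down it reaches from about 0.225 to 0.725 m from the base axis. Payload 3.1 kg.
Tool frame: the origin (TCP) lies at the very end of the fingers, on their centre line; the grasp point (between the pads) lies grip_point_offset behind it (grip_point_offset is the distance from the TCP to the grasp point, in m); z points along the fingers, y is the line along which they close (so a half turn about z gives the same grasp; the last joint's range is limited). The gripper opens to 85 mm and grips with 20 to 120 N. Pads are 22 mm wide; open, the fingers measure 114 mm over their backs; the gripper's body (76 mm by 85 mm) begins 54 mm behind the grasp point. The pads swing forward as they close: fully open they stand 13 mm farther back than shut.
Start: joints at [1.102, 0.048, 0.099, 1.622, 0, 1.443], TCP at [0.175, 0.495, 0.231] pointing down, gripper open.
Joint ranges: [-2.91, 2.91], [-0.99, 1.94], [-1.21, 1.42], [-2.12, 2.29], [-1.49, 1.47], [-3.14, 3.14]. Speed limits (rad/s): [2.79, 2.79, 3.14, 3.14, 3.14, 3.14].

### API

Orientations are given as a rotation vector (axis times angle).
In Python, from plant import sense, read_camera, sign_off, grip_point_offset gives the robot as it stands.
- The arm moves only by the shell command python3 -m inch 'ROWS' [FORCE]. ROWS is JSON, a list of rows, each a list of 7 numbers: the shift along the tool's x, y, z in cm, then the turn, a rotation vector about the tool's x, y, z in degrees, then the opening, from 0 (shut) to 1 (fully open). A call has exactly 8 rows; each row shifts and turns the commanded pose from where the row before left it, along the tool's axes as they then stand; what a row does not reach is not made up. A row lasts 1/12 s, in which the tool goes at most 41.7 mm and 7.16 degrees, less where a joint would pass 70% of its speed; a pose out of reach is approached as far as the arm can. A call is refused whole if a number of a shift passes 4.17 or a number of a turn 7.16, either way. A call with a gripper value outside its range is refused whole. The fingers move at their own pace and stop on an object; FORCE is the grip in N (left out, the last holds). Time passes only in rows, so rows that do not move let the fingers close, or fill a call up. It gives the time, the measured TCP pose, the force, the opening and the grip force at its end, in the units of the state.
- sense(): the state, without advancing time (a new reading comes with each control period).
- read_camera(name): name is "side" or "top"; returns a dict with "pixels" (384x512x3 uint8, red, green, blue), "K" (3x3 intrinsics, pixels), "k1" (the pictures are not rectified: a ray, as slopes to the right and down, at radius r is drawn at 1 + k1 r^2 times it, then the intrinsics apply), "pose" (4x4, takes a point from camera to world coordinates). Camera axes: x right, y down, z forward; pixel columns grow to the right and rows downward; lengths in m; the calibration is good to about 2 mm. A picture is of the moment at which its call begins. There is no depth.
- sign_off(): hands the job in; it is judged then, once.
The state is a dict: "time_s": time; "qpos": joint angles; "dq": joint speeds; "joint_torque": joint torques, N m; "position": TCP position; "eef_rot": TCP orientation; "contact_force": force on the tool from outside, world axes, zero at the start; "torque": the same for the moment, N m; "gripper_width": opening from 0.0 (shut) to 1.0 (fully open); "grasp_force": force on a finger pad.
Only numpy, scipy, OpenCV 4.12 (cv2) and the standard library are available. Lean on these libraries where they do the work, as an engineer would, in place of code of your own. Each camera call takes 0.05 s, during which the arm holds its last target. There are 200 camera calls.

## Working session

There is one attempt and no reset: what is moved stays moved. The work goes in short steps, Python scripts to look and compute and a shell command to move; the robot and the scene stay as the last step left them, time stands still between calls to the robot, and variables do not carry over. Pictures are saved under pics/ and viewed, at most 14 in all, crops included, and the job is handed in when it is done.

```bash
ls; mkdir -p pics; cat > h.py <<'E'
import numpy as np, cv2
from plant import sense, read_camera, sign_off, grip_point_offset
def snap(n,f):
    c=read_camera(n); cv2.imwrite('pics/'+f,c['pixels'][:,:,::-1]); np.savez('pics/'+f+'.npz',**{k:np.array(c[k]) for k in('pixels','K','k1','pose')}); return c
def load(f): return np.load('pics/'+f+'.npz')
def ray(c,u,v):
    K=c['K'];k1=float(c['k1']);d=np.array([(u-K[0,2])/K[0,0],(v-K[1,2])/K[1,1]]);x=d.copy()
    for _ in range(30): x=d/(1+k1*(x@x))
    T=c['pose'];return T[:3,3],T[:3,:3]@np.array([x[0],x[1],1])
def atz(c,u,v,z):
    o,d=ray(c,u,v);return o+d*(z-o[2])/d[2]
def tri(c1,p1,c2,p2):
    o1,d1=ray(c1,*p1);o2,d2=ray(c2,*p2)
    s=np.linalg.lstsq(np.stack([d1,-d2],1),o2-o1,rcond=None)[0];a=o1+d1*s[0];b=o2+d2*s[1];return (a+b)/2,np.linalg.norm(a-b)
def proj(c,X):
    T=c['pose'];p=T[:3,:3].T@(np.asarray(X)-T[:3,3]);x=p[:2]/p[2];x=x*(1+float(c['k1'])*(x@x));return x*np.diag(c['K'])[:2]+c['K'][:2,2]
E
python3 - <<'E'
from h import *
np.set_printoptions(precision=4,suppress=True)
for n in('side','top'):
    c=snap(n,n+'0.png');print(n,c['K'],c['k1'],c['pose'])
    cv2.imwrite(f'pics/{n}0b.png',cv2.resize(c['pixels'][:,:,::-1],(800,600),interpolation=cv2.INTER_CUBIC))
print(sense(),grip_point_offset)
E
```

```text
pics
side [[456.7838   0.     257.7785]
 [  0.     456.7838 184.8126]
 [  0.       0.       1.    ]] -0.02066913937468153 [[ 0.7738 -0.4828  0.41    0.0566]
 [-0.6334 -0.5823  0.5097 -0.6398]
 [-0.0073 -0.6541 -0.7564  1.0524]
 [ 0.      0.      0.      1.    ]]
top [[359.4299   0.     255.1641]
 [  0.     359.4299 194.8084]
 [  0.       0.       1.    ]] -0.08987946120424234 [[-0.0148 -0.9924  0.1222  0.4253]
 [-0.9992  0.0193  0.0362 -0.0508]
 [-0.0383 -0.1216 -0.9918  1.1678]
 [ 0.      0.      0.      1.    ]]
{'time_s': 0.1, 'qpos': array([ 1.1022,  0.0487,  0.0977,  1.622 , -0.    ,  1.443 ]), 'dq': array([-0.0008, -0.0035,  0.0023, -0.0013, -0.0031,  0.0016]), 'joint_torque': array([  0.0019, -33.9854,  32.0935,   0.0159,  -0.    ,  -0.    ]), 'position': array([0.1752, 0.4943, 0.2302]), 'eef_rot': array([-0.5326, -3.0955,  0.0031]), 'contact_force': array([-0.1423,  0.4238, -0.7996]), 'torque': array([ 0.0245, -0.015 ,  0.0439]), 'grasp_force': 0.0, 'gripper_width': 0.9952821502610726} 0.0187
```

View pics/side0b.png

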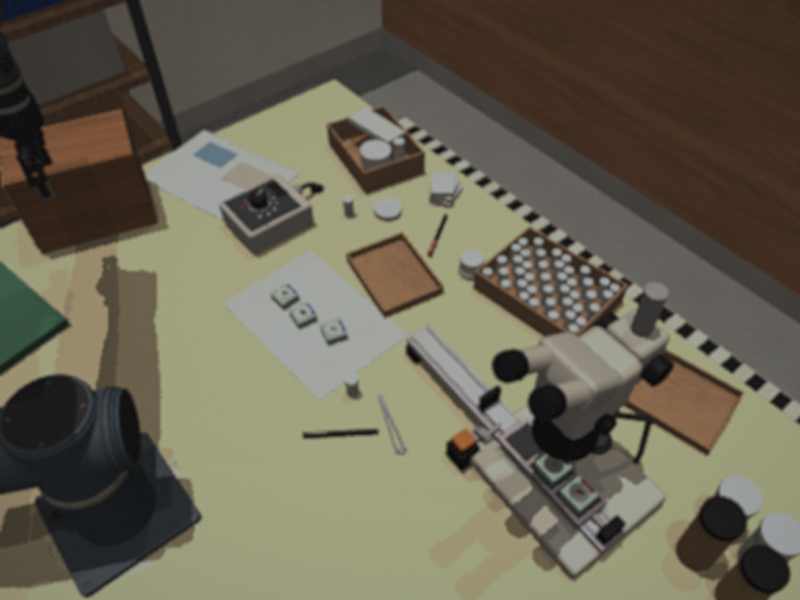

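View pics/top0b.png

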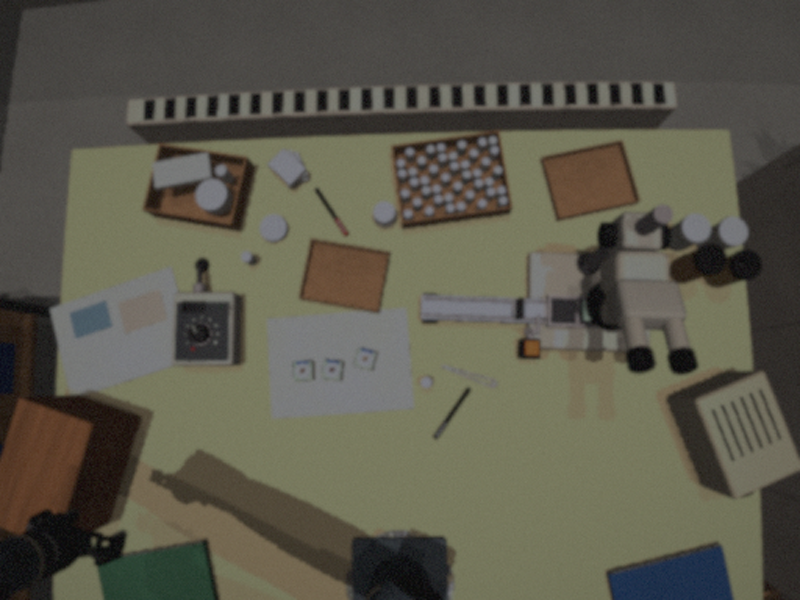

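```bash
cat >> h.py <<'E'
def crop(f,x0,y0,x1,y1,s,out,g=20,gain=1.8):
    im=load(f)['pixels'][y0:y1,x0:x1,::-1]
    im=cv2.resize(im,None,fx=s,fy=s,interpolation=cv2.INTER_CUBIC);im=np.clip(im.astype(float)*gain,0,255).astype(np.uint8)
    for x in range((x0//g+1)*g,x1,g):
        cv2.line(im,(int((x-x0+.5)*s),0),(int((x-x0+.5)*s),5),(0,0,255),1);cv2.putText(im,str(x),(int((x-x0)*s)-8,15),0,.35,(0,0,255),1)
    for y in range((y0//g+1)*g,y1,g):
        cv2.line(im,(0,int((y-y0+.5)*s)),(5,int((y-y0+.5)*s)),(0,0,255),1);cv2.putText(im,str(y),(7,int((y-y0+.5)*s)+4),0,.35,(0,0,255),1)
    if out: cv2.imwrite('pics/'+out,im)
    return im
E
python3 - <<'E'
from h import *
crop('top0.png',105,150,291,274,4.3,'c1.png')
crop('side0.png',135,105,295,260,3.85,'c2.png')
crop('top0.png',260,120,450,250,4.2,'c3.png')
crop('side0.png',255,170,435,380,2.85,'c4.png')
E
```

```text
(no output)
```

View pics/c1.png

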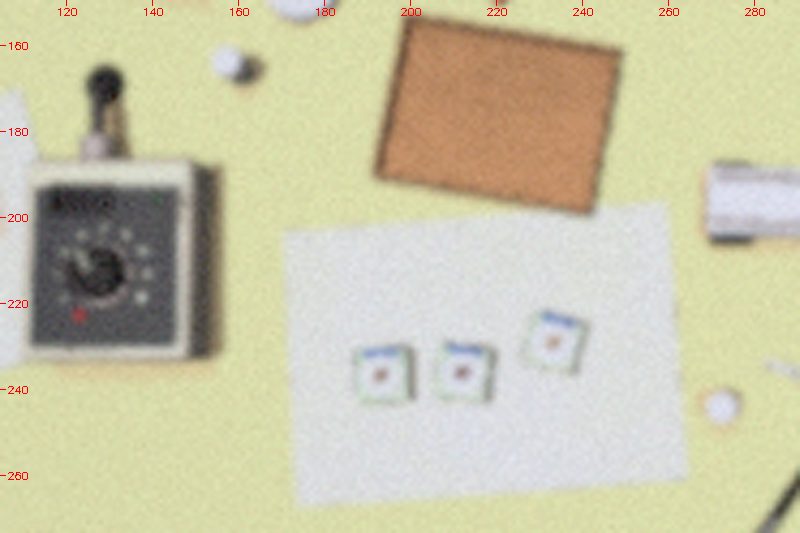

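View pics/c2.png

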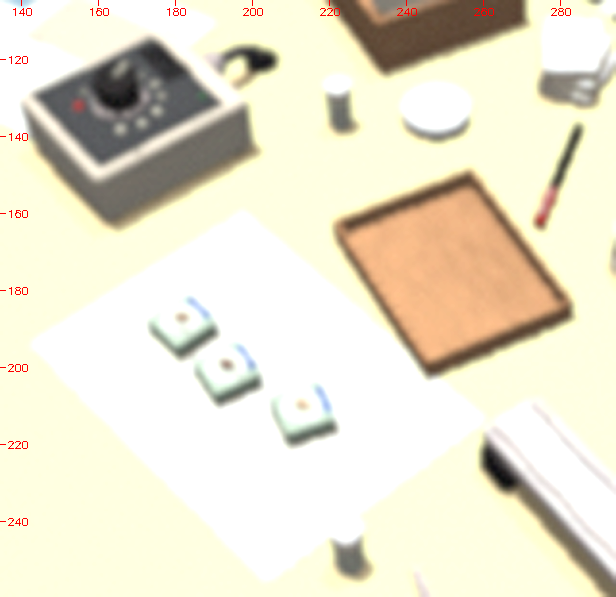

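View pics/c3.png

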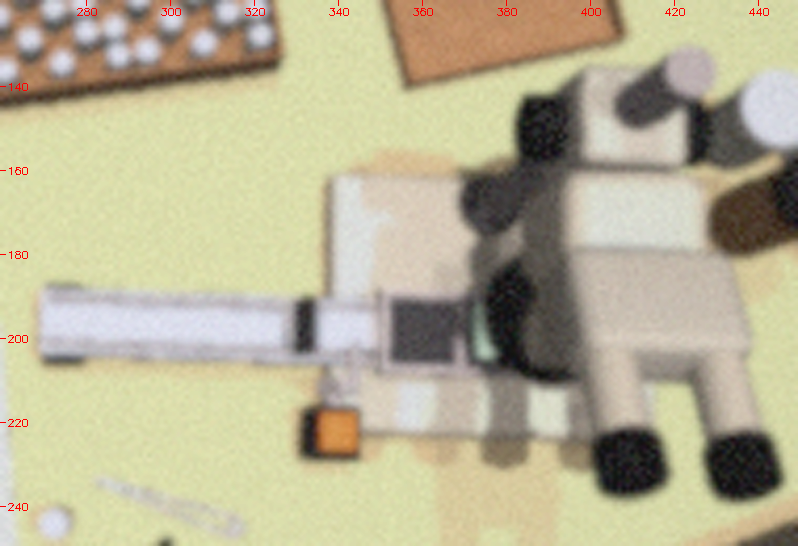

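View pics/c4.png

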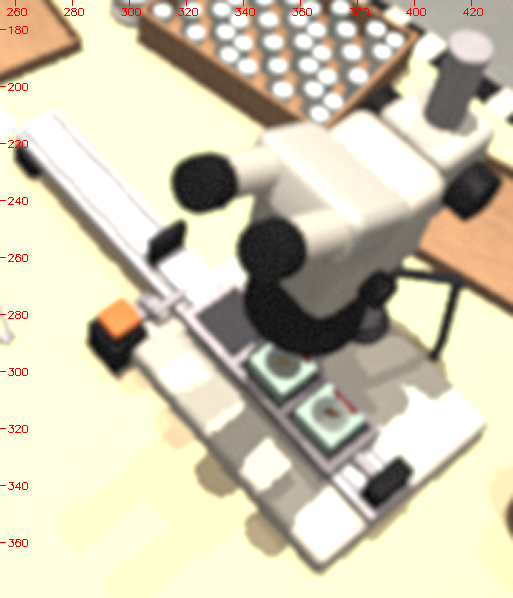

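The crops show: dial at top-view px ≈(128,212), two red-tabbed dishes in recess0 and recess1, three blue-tabbed dishes at top px ≈(193,237), (212,236), (234,229). Cardboard tray is around (220,177), vials are at (157,164) and (272,244), the finger tab at (332,197), and the orange pad at (340,222).

```bash
cat > m.py <<'E'
from h import *
np.set_printoptions(precision=4,suppress=True)
t=load('top0.png');s=load('side0.png')
c1=lambda X,Y:(105+X/4.3-.5,150+Y/4.3-.5);c2=lambda X,Y:(135+X/3.85-.5,105+Y/3.85-.5)
c3=lambda X,Y:(260+X/4.2-.5,120+Y/4.2-.5);c4=lambda X,Y:(255+X/2.85-.5,170+Y/2.85-.5)
P={'dial':(c1(100,270),c2(118,78)),'A':(c1(380,375),c2(181,318)),'B':(c1(461,372),c2(227,365)),'C':(c1(553,341),c2(302,405)),
'tr1':(c1(407,17),c2(335,225)),'tr2':(c1(622,50),c2(470,175)),'tr3':(c1(593,213),c2(571,310)),'tr4':(c1(376,178),c2(431,373)),
'v0':(c1(228,62),c2(338,83)),'v1':(c1(722,407),c2(347,535)),
'tab':(c3(305,325),c4(168,235)),'pad':(c3(337,432),c4(118,318)),'rec2':(c3(425,330),c4(227,322))}
if __name__=='__main__':
    R={}
    for k,(a,b) in P.items():
        X,e=tri(t,a,s,b);R[k]=X;print(k,X,'gap %.4f'%e)
    for k,z in(('dial',.089),('A',.024),('B',.024),('C',.024),('v0',.046),('v1',.046),('tr1',.022),('tr2',.022),('tr3',.022),('tr4',.022),('tab',.088),('pad',.062),('rec2',.054)):
        print(k,'top@z',atz(t,*P[k][0],z)[:2],'side@z',atz(s,*P[k][1],z)[:2])
    L=np.array([[0,.145],[-.076,.118],[0,.056]])
    for nm in('tri','z'):
        W=np.array([R[k][:2] for k in('tab','pad','rec2')]) if nm=='tri' else np.array([(atz(t,*P[k][0],z)+atz(s,*P[k][1],z))[:2]/2 for k,z in(('tab',.088),('pad',.062),('rec2',.054))])
        l=L-L.mean(0);w=W-W.mean(0);th=np.arctan2((l[:,0]*w[:,1]-l[:,1]*w[:,0]).sum(),(l*w).sum())
        Rm=np.array([[np.cos(th),-np.sin(th)],[np.sin(th),np.cos(th)]]);o=W.mean(0)-Rm@L.mean(0)
        print(nm,'th',np.degrees(th),'o',o,'res',W-(L@Rm.T+o))
    # rail edges in top view z=.045
    for e in((42,290,250,298),(42,357,320,364)): 
        a=atz(t,*c3(*e[:2]),.045);b=atz(t,*c3(*e[2:]),.045);print('rail',a,b,np.degrees(np.arctan2(-(a-b)[0],(a-b)[1])))
E
python3 m.py
python3 -c "
from h import *
import numpy as np
from scipy.spatial.transform import Rotation as R
print(R.from_rotvec(sense()['eef_rot']).as_matrix())
a=crop('top0.png',112,198,146,232,11,None,5);b=crop('side0.png',145,105,182,142,10.1,None,5)
cv2.imwrite('pics/c5.png',np.hstack([cv2.resize(a,(374,374)),cv2.resize(b,(374,374))]))"
```

```text
dial [0.5097 0.3802 0.0974] gap 0.0028
A [0.4351 0.1927 0.0216] gap 0.0003
B [0.4367 0.132  0.0203] gap 0.0001
C [0.4581 0.0633 0.0218] gap 0.0014
tr1 [ 0.6569  0.2001 -0.003 ] gap 0.1196
tr2 [0.6114 0.0116 0.2125] gap 0.0536
tr3 [ 0.5851 -0.0082  0.0989] gap 0.1062
tr4 [ 0.6526  0.2316 -0.2564] gap 0.0792
v0 [0.6688 0.3023 0.0542] gap 0.0004
v1 [ 0.4083 -0.0609  0.0411] gap 0.0006
tab [ 0.5489 -0.245   0.0817] gap 0.0015
pad [ 0.4713 -0.269   0.0579] gap 0.0009
rec2 [ 0.5417 -0.334   0.062 ] gap 0.0081
dial top@z [0.5115 0.3827] side@z [0.5125 0.39  ]
A top@z [0.4352 0.1921] side@z [0.4341 0.1908]
B top@z [0.4367 0.1314] side@z [0.4352 0.1293]
C top@z [0.4586 0.0627] side@z [0.4566 0.0622]
v0 top@z [0.6705 0.305 ] side@z [0.674 0.31 ]
v1 top@z [ 0.4087 -0.061 ] side@z [ 0.4064 -0.0636]
tr1 top@z [0.7072 0.1734] side@z [0.5853 0.1963]
tr2 top@z [0.6774 0.0089] side@z [0.7055 0.1709]
tr3 top@z [0.5536 0.0322] side@z [0.6721 0.0063]
tr4 top@z [0.5833 0.1963] side@z [0.5499 0.0264]
tab top@z [ 0.5475 -0.2435] side@z [ 0.5464 -0.248 ]
pad top@z [ 0.4715 -0.2684] side@z [ 0.4692 -0.2703]
rec2 top@z [ 0.5459 -0.3385] side@z [ 0.5418 -0.3296]
tri th -3.5965964146439555 o [ 0.5392 -0.3904] res [[ 0.0005  0.0006]
 [ 0.0005 -0.0011]
 [-0.0011  0.0005]]
z th -2.1660867089434763 o [ 0.5417 -0.3902] res [[-0.0002 -0.0004]
 [ 0.0002  0.0001]
 [ 0.0001  0.0003]]
rail [ 0.5827 -0.0554  0.045 ] [ 0.5735 -0.2108  0.045 ] -3.3582283347696635
rail [ 0.5322 -0.0544  0.045 ] [ 0.523  -0.2611  0.045 ] -2.5410206587716515
[[-9.42492033e-01  3.34227283e-01 -9.44135109e-04]
 [ 3.34228512e-01  9.42490210e-01 -1.87227239e-03]
 [ 2.64073585e-04 -2.08015868e-03 -9.99997802e-01]]
```

View pics/c5.png

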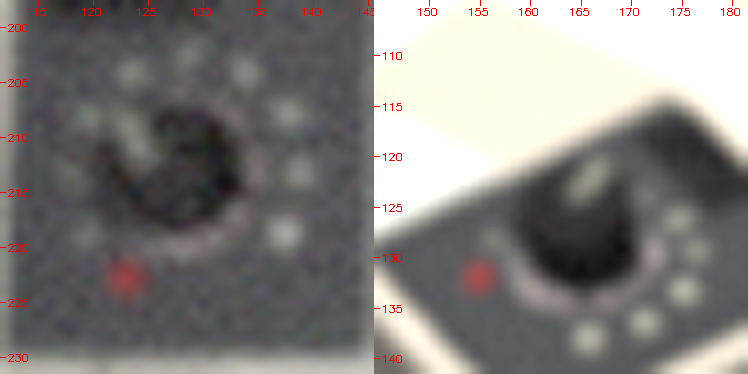

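The dial line points at about dot 3 or 4, counting from the red dot at top px (123,223). The microscope frame, dishes and tray are now located, so I can start moving.

```bash
cat > d.py <<'E'
# usage: d.py x y z phi  -> shift in tool axes (cm), turn about tool z (deg)
import sys,numpy as np
from plant import sense
from scipy.spatial.transform import Rotation as R
def st():
    s=sense();M=R.from_rotvec(s['eef_rot']).as_matrix()
    return s,M,np.degrees(np.arctan2(M[1,1],M[0,1]))
def show(a):
    s,M,phi=st();d=M.T@(np.array(a[:3])-s['position'])*100
    print('at',s['position'].round(4),'phi %.1f'%phi,'tilt',M[:2,2].round(3),'q',s['qpos'].round(2),'t %.1f'%s['time_s'],'w %.2f g %.1f'%(s['gripper_width'],s['grasp_force']))
    print('   shift cm',d.round(2),'turn %.1f'%((phi-a[3]+180)%360-180))
if __name__=='__main__':
    v=list(map(float,sys.argv[1:]))
    for i in range(0,len(v),4): show(v[i:i+4])
E
python3 - <<'E'
from h import *
t=load('top0.png');s=load('side0.png')
print(atz(t,128.5,213,.06),atz(t,127,212.7,.085),atz(s,165.3,124,.089))
print('base of dial side',atz(s,165,131,.062))
E
python3 d.py .511 .384 .16 20
```

```text
[0.51156945 0.39189267 0.06      ] [0.51062179 0.38675151 0.085     ] [0.51480133 0.39281452 0.089     ]
base of dial side [0.50910938 0.39356468 0.062     ]
at [0.1752 0.4943 0.2302] phi 70.5 tilt [-0.001 -0.002] q [ 1.1   0.05  0.1   1.62 -0.    1.44] t 0.1 w 1.00 g 0.0
   shift cm [-35.33   0.84   7.01] turn 50.5
```

```bash
python3 -m inch '[[-2.5,0.1,0,0,0,0,1],[-3.5,0.2,0,0,0,0,1],[-4,0.2,0,0,0,0,1],[-4,0.2,0,0,0,0,1],[-4,0.2,0,0,0,0,1],[-4,0.2,0,0,0,0,1],[-4,0.1,0,0,0,0,1],[-4,0.1,0,0,0,0,1]]' 25
python3 -m inch '[[-3,0,0,0,0,0,1],[-2.2,0,0,0,0,0,1],[0,0,1,0,0,7,1],[0,0,1,0,0,7,1],[0,0,1,0,0,7,1],[0,0,1,0,0,7,1],[0,0,1,0,0,7,1],[0,0,1,0,0,7,1]]'
python3 d.py .511 .389 .068 20
```

```text
time_s: 0.77
position: [0.464, 0.4057, 0.2305]
eef_rot: [-0.533, -3.095, 0.001]
contact_force: [1.1, 1.0, 0.7]
gripper_width: 1.001
grasp_force: 0.0
time_s: 1.43
position: [0.5113, 0.3891, 0.1699]
eef_rot: [-1.615, -2.694, 0.002]
contact_force: [0.2, -0.6, 0.4]
gripper_width: 1.0
grasp_force: 0.0
at [0.5113 0.3891 0.1699] phi 28.1 tilt [-0.001 -0.001] q [0.55 0.36 0.33 1.55 0.   1.63] t 1.4 w 1.00 g 0.0
   shift cm [ 1.000e-02 -1.000e-02  1.019e+01] turn 8.1
```

```bash
python3 -m inch '[[0,0,2,0,0,4,1],[0,0,2,0,0,4,1],[0,0,2,0,0,0,1],[0,0,2,0,0,0,1],[0,0,1.2,0,0,0,1],[0,0,1,0,0,0,1],[0,0,0,0,0,0,0.35],[0,0,0,0,0,0,0.35]]' 25
python3 -m inch '[[0,0,0,0,0,0,0.2],[0,0,0,0,0,0,0.2],[0,0,0,0,0,0,0.2],[0,0,0,0,0,0,0.2],[0,0,0,0,0,0,0.2],[0,0,0,0,0,0,0.2],[0,0,0,0,0,0,0.2],[0,0,0,0,0,0,0.2]]'
python3 d.py .511 .389 .068 20
```

```text
time_s: 2.1
position: [0.5113, 0.3893, 0.069]
eef_rot: [-1.791, -2.581, 0.001]
contact_force: [-0.1, -0.9, 1.0]
gripper_width: 0.749
grasp_force: 0.0
time_s: 2.77
position: [0.5114, 0.3896, 0.0715]
eef_rot: [-1.791, -2.581, -0.001]
contact_force: [-3.1, -1.4, 5.3]
gripper_width: 0.43
grasp_force: 26.1
at [0.5114 0.3896 0.0715] phi 20.5 tilt [0.    0.001] q [0.55 0.37 0.16 1.36 0.   1.76] t 2.8 w 0.43 g 26.1
   shift cm [-0.04 -0.05  0.35] turn 0.5
```

```bash
python3 -m inch '[[0,0,-0.3,0,0,0,0.2],[0,0,0,0,0,-7,0.2],[0,0,0,0,0,-7,0.2],[0,0,0,0,0,-7,0.2],[0,0,0,0,0,-7,0.2],[0,0,0,0,0,-7,0.2],[0,0,0,0,0,-7,0.2],[0,0,0,0,0,-7,0.2]]'
python3 d.py .511 .389 .071 110; python3 -c "from plant import sense;print(sense()['torque'])"
python3 -m inch '[[0,0,0,0,0,-7,0.2],[0,0,0,0,0,-7,0.2],[0,0,0,0,0,-7,0.2],[0,0,0,0,0,-7,0.2],[0,0,0,0,0,-7,0.2],[0,0,0,0,0,0,0.2],[0,0,0,0,0,0,0.2],[0,0,0,0,0,0,0.2]]'
python3 d.py .511 .389 .071 110; python3 -c "from plant import sense;print(sense()['torque'])"
```

```text
time_s: 3.43
position: [0.5127, 0.3909, 0.0716]
eef_rot: [0.55, 3.092, 0.005]
contact_force: [2.5, 4.4, -5.4]
gripper_width: 0.432
grasp_force: 27.3
at [0.5127 0.3909 0.0716] phi 69.8 tilt [0.002 0.003] q [0.55 0.38 0.16 1.35 0.   0.9 ] t 3.4 w 0.43 g 27.3
   shift cm [ 0.09 -0.24  0.06] turn -40.2
[ 0.8456332  -0.43484377 -0.03966077]
time_s: 4.1
position: [0.5127, 0.3923, 0.0717]
eef_rot: [-0.397, 3.113, 0.009]
contact_force: [2.5, 5.2, -6.3]
gripper_width: 0.435
grasp_force: 27.2
at [0.5127 0.3923 0.0717] phi 104.5 tilt [0.002 0.006] q [0.55 0.38 0.16 1.35 0.   0.29] t 4.1 w 0.43 g 27.2
   shift cm [ 0.25 -0.28  0.06] turn -5.5
[ 1.33594679 -0.52974653  0.0869507 ]
```

```bash
python3 -m inch '[[0,0,0,0,0,-7,0.2],[0,0,0,0,0,-7,0.2],[0,0,0,0,0,-7,0.2],[0,0,0,0,0,0,0.2],[0,0,0,0,0,0,0.2],[0,0,0,0,0,0,0.2],[0,0,0,0,0,0,0.2],[0,0,0,0,0,0,0.2]]'
python3 d.py .511 .389 .071 110; python3 -c "from plant import sense;print(sense()['torque'])"
```

```text
time_s: 4.77
position: [0.5124, 0.3931, 0.0717]
eef_rot: [-0.958, 2.988, 0.01]
contact_force: [1.7, 7.8, -6.0]
gripper_width: 0.431
grasp_force: 27.2
at [0.5124 0.3931 0.0717] phi 125.6 tilt [0.002 0.007] q [ 0.55  0.38  0.16  1.35  0.01 -0.07] t 4.8 w 0.43 g 27.2
   shift cm [ 0.35 -0.25  0.07] turn 15.6
[ 1.64398457 -0.38275096  0.00350876]
```

```bash
python3 -m inch '[[0,0,0,0,0,-7,0.2],[0,0,0,0,0,-7,0.2],[0,0,0,0,0,-7,0.2],[0,0,0,0,0,-7,0.2],[0,0,0,0,0,0,0.2],[0,0,0,0,0,0,0.2],[0,0,0,0,0,0,0.2],[0,0,0,0,0,0,0.2]]'
python3 d.py .511 .389 .071 110; python3 -c "from plant import sense;print(sense()['torque'])"
python3 -m inch '[[0,0,0,0,0,0,0.7],[0,0,0,0,0,0,1],[0,0,0,0,0,0,1],[0,0,-2,0,0,0,1],[0,0,-3,0,0,0,1],[0,0,-3,0,0,0,1],[0,0,-3,0,0,0,1],[0,0,0,0,0,0,1]]'
python3 d.py .4706 -.2687 .15 90
```

```text
time_s: 5.43
position: [0.5097, 0.3902, 0.0716]
eef_rot: [1.648, -2.671, -0.005]
contact_force: [-4.7, 2.6, -1.3]
gripper_width: 0.43
grasp_force: 27.6
at [0.5097 0.3902 0.0716] phi 153.4 tilt [-0.004  0.001] q [ 0.55  0.37  0.16  1.36  0.   -0.56] t 5.4 w 0.43 g 27.6
   shift cm [ 0.05 -0.17  0.06] turn 43.4
[ 0.44119369  1.08540257 -0.03483262]
time_s: 6.1
position: [0.5157, 0.3911, 0.1917]
eef_rot: [-1.642, 2.66, -0.002]
contact_force: [1.1, -0.6, 1.0]
gripper_width: 1.0
grasp_force: 0.0
at [0.5157 0.3911 0.1917] phi 153.4 tilt [0.014 0.007] q [ 0.55  0.35  0.37  1.57 -0.   -0.56] t 6.1 w 1.00 g 0.0
   shift cm [ 61.06 -25.49   3.63] turn 63.4
```

```bash
python3 -m inch '[[0,0,0,0,0,7,1],[0,0,0,0,0,7,1],[0,0,0,0,0,7,1],[0,0,0,0,0,7,1],[0,0,0,0,0,7,1],[0,0,0,0,0,7,1],[0,0,0,0,0,7,1],[0,0,0,0,0,7,1]]'
python3 -m inch '[[0,0,0,0,0,7,0],[0,-2.5,0,0,0,0,0],[0,-3.5,0,0,0,0,0],[0.5,-4,0,0,0,0,0],[0.5,-4,0,0,0,0,0],[0.5,-4,0,0,0,0,0],[0.5,-4,0,0,0,0,0],[0.5,-4,0,0,0,0,0]]'
python3 -m inch '[[0.5,-4,0,0,0,0,0],[0.5,-4,0,0,0,0,0],[0.5,-4,0,0,0,0,0],[0.5,-4,0,0,0,0,0],[0,-4,0,0,0,0,0],[0,-4,0,0,0,0,0],[0,-4,0,0,0,0,0],[0,-4,0,0,0,0,0]]'
python3 d.py .4706 -.2687 .10 90
python3 - <<'E'
from h import *
snap('top','top1.png');snap('side','side1.png')
a=crop('top1.png',112,198,146,232,11,None,5);b=crop('side1.png',145,105,182,142,10.1,None,5)
cv2.imwrite('pics/c6.png',np.hstack([cv2.resize(a,(374,374)),cv2.resize(b,(374,374))]))
E
```

```text
time_s: 6.77
position: [0.5126, 0.3892, 0.183]
eef_rot: [-0.193, 3.133, 0.0]
contact_force: [-0.4, -0.2, 0.3]
gripper_width: 0.998
grasp_force: 0.0
time_s: 7.43
position: [0.4891, 0.1271, 0.183]
eef_rot: [-0.011, 3.139, -0.001]
contact_force: [0.4, -1.1, 0.2]
gripper_width: -0.0
grasp_force: 0.0
time_s: 8.1
position: [0.4715, -0.1939, 0.1833]
eef_rot: [-0.01, 3.139, -0.003]
contact_force: [1.5, 0.1, 0.2]
gripper_width: -0.002
grasp_force: 0.0
at [ 0.4715 -0.1939  0.1833] phi 90.4 tilt [ 0.003 -0.002] q [-0.52 -0.   -0.05  1.52 -0.   -0.53] t 8.1 w -0.00 g 0.0
   shift cm [ 0.16 -7.46  8.35] turn 0.4
```

View pics/c6.png

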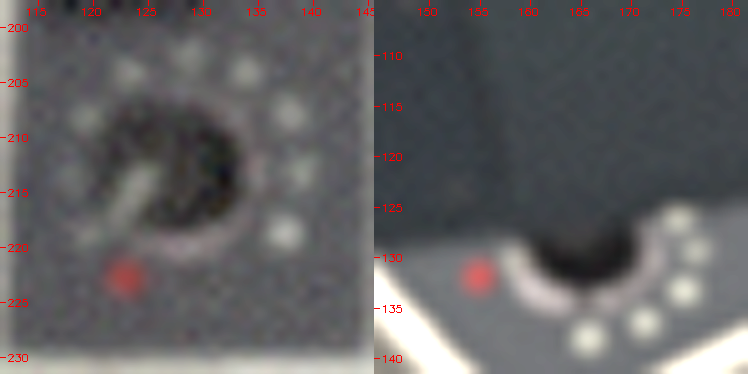

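```bash
cat > dial.py <<'E'
from h import *
def dial(f):
    c=load(f);im=c['pixels'].astype(float).sum(2);
    red=atz(c,123,222.7,.06)[:2]
    def samp(z,ctr,r,ang):  # ang clockwise from world +x seen from above
        p=proj(c,[ctr[0]+r*np.cos(ang),ctr[1]-r*np.sin(ang),z]);return cv2.getRectSubPix(im.astype(np.float32),(1,1),(float(p[0]),float(p[1])))[0,0]
    A=np.radians(np.arange(0,360,2))
    # fit panel centre from dots
    dots=[(123,222.7),(119.5,219),(118,213.5),(119.8,208.3),(123.3,204.2),(128.7,202.6),(134,204.2),(137.7,207.8),(139.2,213.2),(137.2,218.8)]
    W=np.array([atz(c,*d,.06)[:2] for d in dots])
    s=np.linalg.lstsq(np.c_[2*W,np.ones(10)],(W**2).sum(1),rcond=None)[0];ctr=s[:2]
    a=np.degrees(np.arctan2(-(W-ctr)[:,1],(W-ctr)[:,0]))%360
    print('panel ctr',ctr,'R',np.sqrt(s[2]+ctr@ctr),'dot ang',a.round(0))
    k=ctr
    prof=np.array([np.mean([samp(.089,k,r,x) for r in(.009,.012,.015)]) for x in A])
    o=np.argsort(prof)[::-1][:12];print(f,'bright ang',sorted((2*o).tolist()),prof[o].round(0))
    pr=np.clip(prof-np.percentile(prof,70),0,None);print('mean',np.degrees(np.angle((pr*np.exp(1j*A)).sum()))%360)
if __name__=='__main__':
    import sys
    for f in sys.argv[1:]: dial(f)
E
python3 dial.py top0.png top1.png
```

```text
panel ctr [0.51040659 0.39176939] R 0.03421350803182566 dot ang [211. 239. 270. 299. 328. 359.  31.  60.  90. 121.]
top0.png bright ang [322, 324, 326, 328, 330, 332, 334, 336, 338, 340, 342, 344] [202. 202. 201. 201. 199. 199. 196. 196. 193. 192. 189. 188.]
mean 332.3751222967501
panel ctr [0.51040659 0.39176939] R 0.03421350803182566 dot ang [211. 239. 270. 299. 328. 359.  31.  60.  90. 121.]
top1.png bright ang [198, 200, 202, 204, 206, 208, 210, 212, 214, 216, 218, 220] [210. 210. 209. 208. 207. 206. 205. 202. 202. 199. 198. 195.]
mean 210.5575135521048
```

Dial is at off (line at 210°, red dot at 211°). Next, the catch.

```bash
python3 -m inch '[[0.1,-3.7,1,0,0,3,0],[0,-3.7,2,0,0,0,0],[0,0,2,0,0,0,0],[0,0,2,0,0,0,0],[0,0,1.3,0,0,0,0],[0,0,1.3,0,0,0,0],[0,0,1.3,0,0,0,0],[0,0,1.2,0,0,0,0]]'
python3 d.py .4706 -.2687 .05 87
python3 -m inch '[[0,0,0.9,0,0,0,0],[0,0,0.3,0,0,0,0],[0,0,0,0,0,0,0],[0,0,0,0,0,0,0],[0,0,0,0,0,0,0],[0,0,0,0,0,0,0],[0,0,0,0,0,0,0],[0,0,0,0,0,0,0]]'
python3 d.py .4706 -.2687 .05 87
python3 -c "
from h import *
snap('side','side2.png');crop('side2.png',255,200,405,350,4,'c7.png')"
```

```text
time_s: 8.87
position: [0.4694, -0.2645, 0.0612]
eef_rot: [0.07, 3.14, -0.001]
contact_force: [-2.1, -0.4, 3.1]
gripper_width: -0.003
grasp_force: 1.8
at [ 0.4694 -0.2645  0.0612] phi 87.4 tilt [ 0.001 -0.001] q [-0.64  0.11 -0.17  1.29 -0.   -0.59] t 8.9 w -0.00 g 1.8
   shift cm [-0.14 -0.42  1.12] turn 0.4
time_s: 9.53
position: [0.4695, -0.2646, 0.052]
eef_rot: [0.069, 3.14, -0.002]
contact_force: [-3.2, 2.4, 9.3]
gripper_width: 0.005
grasp_force: 4.6
at [ 0.4695 -0.2646  0.052 ] phi 87.5 tilt [ 0.001 -0.001] q [-0.64  0.12 -0.18  1.27 -0.   -0.59] t 9.5 w 0.00 g 4.6
   shift cm [-0.13 -0.41  0.2 ] turn 0.5
```

View pics/c7.png

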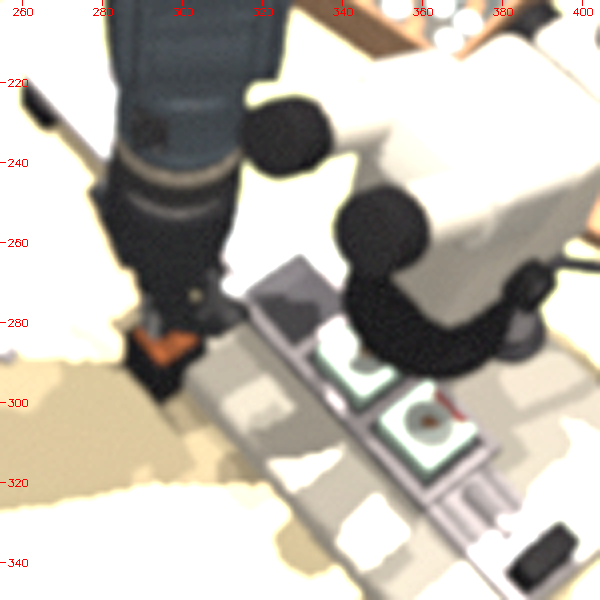

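```bash
python3 -m inch '[[0,0,-2,0,0,0,0],[0,0,-3,0,0,0,0.5],[0,0,-3,0,0,0,1],[-2,2.5,0,0,0,0,1],[-3,2.4,0,0,0,0,1],[-3,0,0,0,0,0,1],[0,0,0,0,0,0,1],[0,0,0,0,0,0,1]]'
python3 d.py .5493 -.2175 .066 87
python3 -c "
from h import *
snap('top','top3.png');snap('side','side3.png');a=crop('top3.png',262,170,402,260,5.7,'c8.png')"
```

```text
time_s: 10.25
position: [0.5521, -0.2185, 0.1286]
eef_rot: [-0.066, -3.14, -0.0]
contact_force: [-0.2, -0.2, 0.8]
gripper_width: 0.972
grasp_force: 0.0
at [ 0.5521 -0.2185  0.1286] phi 87.6 tilt [-0.001  0.   ] q [-0.49  0.23  0.09  1.44 -0.   -0.45] t 10.2 w 0.97 g 0.0
   shift cm [0.28 0.09 6.26] turn 0.6
```

View pics/c8.png

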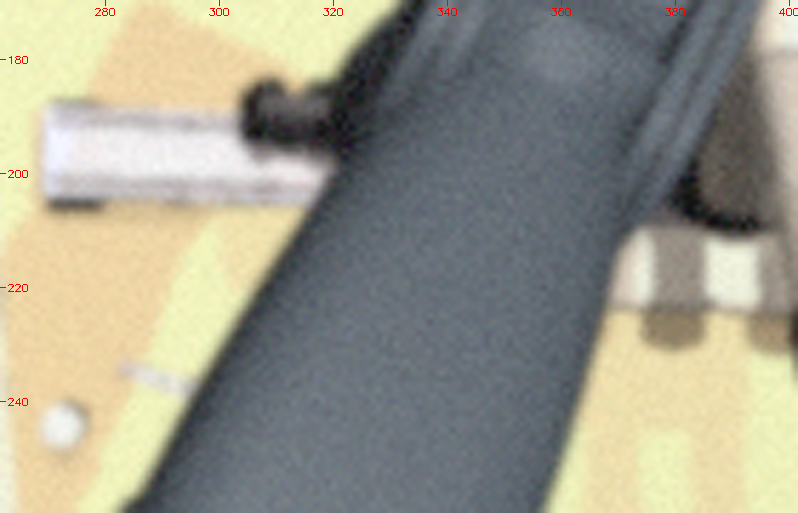

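The arm hides the tab in this view. The spring-out distance is known, so I'll grip it now.

```bash
python3 -m inch '[[0.3,0,2,0,0,0,1],[0,0,1.5,0,0,0,1],[0,0,1.5,0,0,0,1],[0,0,1.2,0,0,0,1],[0,0,0,0,0,0,0],[0,0,0,0,0,0,0],[0,0,0,0,0,0,0],[0,0,0,0,0,0,0]]' 40
python3 -m inch '[[0,0,0,0,0,0,0],[0,0,0,0,0,0,0],[0,0,0,0,0,0,0],[0,0,0,0,0,0,0],[0,0,0,0,0,0,0],[0,0,0,0,0,0,0],[0,0,0,0,0,0,0],[0,0,0,0,0,0,0]]'
python3 d.py .5578 -.0500 .066 87
```

```text
time_s: 11.02
position: [0.5489, -0.2196, 0.0691]
eef_rot: [0.07, 3.138, -0.002]
contact_force: [0.5, 0.4, 0.7]
gripper_width: 0.455
grasp_force: 0.0
time_s: 11.68
position: [0.5488, -0.2192, 0.0687]
eef_rot: [0.07, 3.139, -0.001]
contact_force: [-1.2, 0.5, 4.8]
gripper_width: 0.126
grasp_force: 41.4
at [ 0.5488 -0.2192  0.0687] phi 87.5 tilt [ 0.002 -0.001] q [-0.49  0.24 -0.01  1.32  0.   -0.45] t 11.7 w 0.13 g 41.4
   shift cm [-0.14 16.95  0.26] turn 0.5
```

```bash
python3 -m inch '[[0,0.5,-0.2,0,0,0,0],[0,1.5,0,0,0,0,0],[0,2.5,0,0,0,0,0],[0,2.5,0,0,0,0,0],[0,2.5,0,0,0,0,0],[0,2.5,0,0,0,0,0],[0,2,0,0,0,0,0],[0,1,0,0,0,0,0]]'
python3 d.py .5578 -.0450 .066 87
python3 -m inch '[[0,0.5,0,0,0,0,0],[0,0.5,0,0,0,0,0],[0,0.5,0,0,0,0,0],[0,0.5,0,0,0,0,0],[0,0.3,0,0,0,0,0],[0,0.3,0,0,0,0,0],[0,0,0,0,0,0,0],[0,0,0,0,0,0,0]]'
python3 d.py .5578 -.0450 .066 87
```

```text
time_s: 12.35
position: [0.5571, -0.0672, 0.0688]
eef_rot: [0.067, 3.136, -0.0]
contact_force: [7.9, -2.0, -6.1]
gripper_width: 0.131
grasp_force: 40.1
at [ 0.5571 -0.0672  0.0688] phi 87.6 tilt [ 0.005 -0.   ] q [-0.24  0.16 -0.1   1.3   0.   -0.2 ] t 12.3 w 0.13 g 40.1
   shift cm [0.03 2.22 0.28] turn 0.6
time_s: 13.02
position: [0.5583, -0.047, 0.0688]
eef_rot: [0.072, 3.136, -0.013]
contact_force: [6.7, -10.5, -6.6]
gripper_width: 0.133
grasp_force: 40.0
at [ 0.5583 -0.047   0.0688] phi 87.4 tilt [ 0.004 -0.009] q [-0.2   0.16 -0.1   1.3  -0.01 -0.15] t 13.0 w 0.13 g 40.0
   shift cm [0.06 0.2  0.28] turn 0.4
```

```bash
python3 -m inch '[[0,-0.4,0,0,0,0,0.2],[0,0,0,0,0,0,1],[0,0,0,0,0,0,1],[0,0,0,0,0,0,1],[0,0,0,0,0,0,1],[0,0,-2,0,0,0,1],[0,0,-3,0,0,0,1],[0,0,-3,0,0,0,1]]' 30
python3 -m inch '[[0,2,0,0,0,0,1],[0,4,0,0,0,0,1],[0,4,0,0,0,0,1],[0,4,0,0,0,0,1],[0,4,0,0,0,0,1],[0,4,0,0,0,0,1],[0,2,0,0,0,0,1],[0,0,0,0,0,0,1]]'
python3 d.py .5472 -.2477 .15 177 .5472 -.2477 .15 -3
python3 -c "
from h import *
snap('top','top4.png');snap('side','side4.png');
a=crop('top4.png',262,160,382,240,6.6,None,10,1.6);b=crop('side4.png',250,200,390,330,4,None,10,1.6)
cv2.imwrite('pics/c9.png',a);cv2.imwrite('pics/c10.png',b);print(a.shape,b.shape)"
```

```text
time_s: 13.68
position: [0.5543, -0.0465, 0.1489]
eef_rot: [-0.068, -3.137, -0.001]
contact_force: [0.9, 0.3, 0.4]
gripper_width: 1.002
grasp_force: 0.0
time_s: 14.35
position: [0.5655, 0.1976, 0.1493]
eef_rot: [-0.059, -3.141, -0.003]
contact_force: [-0.3, -0.4, -0.0]
gripper_width: 1.001
grasp_force: 0.0
at [0.5655 0.1976 0.1493] phi 87.8 tilt [-0.     0.002] q [0.22 0.24 0.15 1.48 0.   0.26] t 14.3 w 1.00 g 0.0
   shift cm [  0.16 -44.56  -0.16] turn -89.2
at [0.5655 0.1976 0.1493] phi 87.8 tilt [-0.     0.002] q [0.22 0.24 0.15 1.48 0.   0.26] t 14.3 w 1.00 g 0.0
   shift cm [  0.16 -44.56  -0.16] turn 90.8
(528, 792, 3) (520, 560, 3)
```

View pics/c9.png

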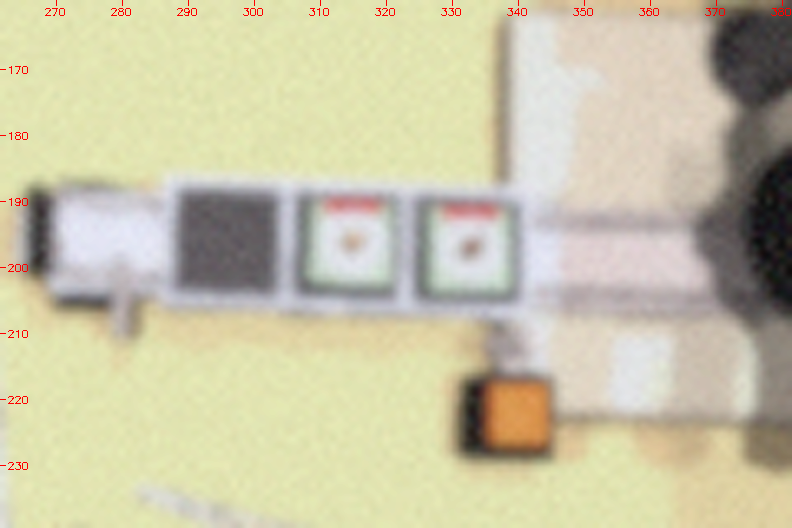

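View pics/c10.png

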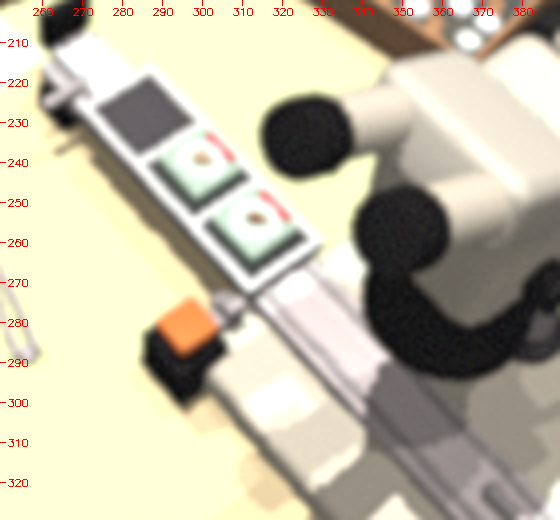

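Top view: the stage is drawn out, with recess2 empty at (296,196) and the red dishes' shells at (315,196) and (333,197). Side view: recess2 at (286,228), shells at (300,239) and (313.5,254).

```bash
python3 - <<'E'
from h import *
np.set_printoptions(precision=4,suppress=True)
t=load('top4.png');s=load('side4.png')
for k,a,b,z in(('rec2',(296.05,196.3),(286,228),.054),('d1',(314.8,196.2),(300.25,239.25),.078),('d0',(332.7,197.1),(313.5,254),.078)):
    print(k,tri(t,a,s,b),atz(t,*a,z)[:2],atz(s,*b,z)[:2])
# dishes still in place?
T0=load('top0.png')
for f in('top0','top4'):
    c=load(f+'.png')['pixels'].astype(int);m=(c[:,:,2]-c[:,:,0]>18);m[:210]=0;m[250:]=0;m[:,:180]=0;m[:,265:]=0
    n,l,st,ce=cv2.connectedComponentsWithStats(m.astype(np.uint8));print(f,[(ce[i].round(1),st[i,4]) for i in range(1,n) if st[i,4]>6])
E
```

```text
rec2 (array([ 0.5548, -0.1371,  0.0622]), np.float64(0.0008795580776293231)) [ 0.5554 -0.1375] [ 0.5593 -0.1331]
d1 (array([ 0.5526, -0.1934,  0.0754]), np.float64(0.0013240783649000555)) [ 0.5518 -0.1926] [ 0.5519 -0.1948]
d0 (array([ 0.5483, -0.2474,  0.076 ]), np.float64(0.0002457346271898403)) [ 0.548 -0.247] [ 0.5474 -0.2483]
top0 [(array([234.1, 224.1]), np.int32(15)), (array([193. , 231.5]), np.int32(14)), (array([212.8, 231.1]), np.int32(13))]
top4 []
```

```bash
python3 -m inch '[[0,-2,0,0,0,0,1],[0,-3,0,0,0,0,1],[0,-4,0,0,0,0,1],[0,-4,0,0,0,0,1],[0,-4,0,0,0,0,1],[0,-4,0,0,0,0,1],[0,-4,0,0,0,0,1],[0,-4,0,0,0,0,1]]' 30
python3 -m inch '[[0,-4,0,0,0,0,1],[0,-4,0,0,0,0,1],[0,-2.1,0,0,0,0,1],[0,0,0,0,0,7,1],[0,0,0,0,0,7,1],[0,0,0,0,0,7,1],[0,0,0,0,0,7,1],[0,0,0,0,0,7,1]]'
python3 -m inch '[[0,0,0,0,0,7,1],[0,0,0,0,0,7,1],[0,0,0,0,0,7,1],[0,0,0,0,0,7,1],[0,0,0,0,0,7,1],[0,0,0,0,0,7,1],[0,0,0,0,0,7,1],[0,0,0,0,0,7,1]]'
python3 d.py .5515 -.193 .060 -3.2
```

```text
time_s: 15.12
position: [0.5523, -0.1006, 0.1498]
eef_rot: [0.073, 3.141, -0.001]
contact_force: [1.0, 0.3, 0.3]
gripper_width: 0.998
grasp_force: 0.0
time_s: 15.78
position: [0.5478, -0.1999, 0.1495]
eef_rot: [-1.024, -2.97, 0.001]
contact_force: [-0.1, -0.0, 0.0]
gripper_width: 0.998
grasp_force: 0.0
time_s: 16.45
position: [0.5479, -0.1996, 0.1496]
eef_rot: [-2.298, -2.142, 0.001]
contact_force: [-0.0, 0.5, -0.6]
gripper_width: 0.998
grasp_force: 0.0
at [ 0.5479 -0.1996  0.1496] phi -4.0 tilt [-0.001 -0.   ] q [-0.46  0.2   0.1   1.47 -0.    1.18] t 16.4 w 1.00 g 0.0
   shift cm [0.69 0.32 8.96] turn -0.8
```

```bash
python3 -m inch '[[0.7,0.3,1,0,0,-0.8,1],[0,0,2,0,0,0,1],[0,0,2,0,0,0,1],[0,0,2,0,0,0,1],[0,0,1,0,0,0,1],[0,0,0.8,0,0,0,1],[0,0,0,0,0,0,0.6],[0,0,0,0,0,0,0.6]]' 30
python3 d.py .5515 -.193 .060 -3.2
python3 -m inch '[[0,0,0.1,0,0,0,0.3],[0,0,0,0,0,0,0.3],[0,0,0,0,0,0,0.3],[0,0,0,0,0,0,0.3],[0,0,0,0,0,0,0.3],[0,0,0,0,0,0,0.3],[0,0,0,0,0,0,0.3],[0,0,0,0,0,0,0.3]]'
python3 d.py .5515 -.193 .060 -3.2
```

```text
time_s: 17.12
position: [0.5523, -0.1914, 0.0615]
eef_rot: [-2.273, -2.169, 0.0]
contact_force: [-0.1, 0.5, 0.0]
gripper_width: 0.749
grasp_force: 0.0
at [ 0.5523 -0.1914  0.0615] phi -2.7 tilt [-0.  0.] q [-0.45  0.23 -0.04  1.3  -0.    1.17] t 17.1 w 0.75 g 0.0
   shift cm [-0.17 -0.08  0.15] turn 0.5
time_s: 17.78
position: [0.5536, -0.1918, 0.0621]
eef_rot: [2.271, 2.166, 0.002]
contact_force: [-0.2, 0.2, 5.5]
gripper_width: 0.452
grasp_force: 31.6
at [ 0.5536 -0.1918  0.0621] phi -2.7 tilt [ 0.003 -0.001] q [-0.45  0.23 -0.04  1.3  -0.    1.17] t 17.8 w 0.45 g 31.6
   shift cm [-0.13 -0.21  0.21] turn 0.5
```

```bash
python3 -m inch '[[0,0,-0.5,0,0,0,0.3],[0,0,-1,0,0,0,0.3],[0,0,-2,0,0,0,0.3],[0,0,-2,0,0,0,0.3],[0,0,-2,0,0,0,0.3],[0,0,-0.5,0,0,0,0.3],[0,0,0,0,0,0,0.3],[0,0,0,0,0,0,0.3]]'
python3 d.py .622 .062 .12 -10.3
```

```text
time_s: 18.45
position: [0.5524, -0.1912, 0.14]
eef_rot: [-2.273, -2.168, 0.0]
contact_force: [0.1, -0.1, -0.7]
gripper_width: 0.452
grasp_force: 31.0
at [ 0.5524 -0.1912  0.14  ] phi -2.7 tilt [-0.  0.] q [-0.45  0.2   0.09  1.46  0.    1.17] t 18.4 w 0.45 g 31.0
   shift cm [25.62  5.75  2.01] turn 7.6
```

```bash
python3 -m inch '[[2,0.5,0,0,0,0,0.3],[3,0.7,0,0,0,0,0.3],[4,0.9,0,0,0,0,0.3],[4,0.9,0,0,0,0,0.3],[4,0.9,0,0,0,0,0.3],[4,0.9,0,0,0,0,0.3],[3,0.7,0,0,0,0,0.3],[1.6,0.3,0,0,0,0,0.3]]'
python3 -m inch '[[0,0,2,0,0,3.8,0.3],[0,0,3,0,0,3.8,0.3],[0,0,3,0,0,0,0.3],[0,0,2,0,0,0,0.3],[0,0,0.5,0,0,0,0.3],[0,0,0,0,0,0,0.3],[0,0,0,0,0,0,0.3],[0,0,0,0,0,0,0.3]]'
python3 d.py .622 .062 .012 -10.3
```

```text
time_s: 19.12
position: [0.6216, 0.066, 0.1376]
eef_rot: [-2.267, -2.17, 0.003]
contact_force: [0.2, 0.1, -1.0]
gripper_width: 0.458
grasp_force: 30.9
time_s: 19.78
position: [0.6239, 0.0616, 0.0372]
eef_rot: [2.411, 2.011, 0.003]
contact_force: [0.0, -0.4, 0.4]
gripper_width: 0.457
grasp_force: 30.9
at [0.6239 0.0616 0.0372] phi -10.3 tilt [0.003 0.   ] q [-0.01  0.35  0.06  1.28  0.    1.74] t 19.8 w 0.46 g 30.9
   shift cm [ 0.   -0.2   2.52] turn -0.0
```

```bash
python3 -m inch '[[0,-0.2,1,0,0,0,0.3],[0,0,0.8,0,0,0,0.3],[0,0,0.4,0,0,0,0.3],[0,0,0.2,0,0,0,0.3],[0,0,0.1,0,0,0,0.3],[0,0,0.1,0,0,0,0.3],[0,0,0,0,0,0,0.3],[0,0,0,0,0,0,0.3]]'
python3 d.py .622 .062 .012 -10.3
```

```text
time_s: 20.45
position: [0.6202, 0.0621, 0.0121]
eef_rot: [-2.412, -2.013, 0.001]
contact_force: [-5.1, -0.1, 10.6]
gripper_width: 0.458
grasp_force: 32.3
at [0.6202 0.0621 0.0121] phi -10.3 tilt [-0. -0.] q [-0.01  0.36  0.02  1.23 -0.    1.74] t 20.4 w 0.46 g 32.3
   shift cm [0.02 0.18 0.01] turn -0.0
```

```bash
python3 -m inch '[[0,0,-0.1,0,0,0,0.5],[0,0,0,0,0,0,0.65],[0,0,0,0,0,0,0.65],[0,0,-2,0,0,0,0.65],[0,0,-3,0,0,0,0.65],[0,0,-4,0,0,0,0.65],[0,0,-4,0,0,0,1],[0,0,0,0,0,0,1]]'
python3 d.py .5477 -.2477 .063 -3.2
```

```text
time_s: 21.12
position: [0.6258, 0.062, 0.1507]
eef_rot: [2.404, 2.006, 0.019]
contact_force: [1.8, -0.2, 1.9]
gripper_width: 0.905
grasp_force: 0.0
at [0.6258 0.062  0.1507] phi -10.3 tilt [ 0.016 -0.   ] q [-0.01  0.3   0.22  1.48 -0.    1.74] t 21.1 w 0.91 g 0.0
   shift cm [-31.9   -2.28   8.64] turn -7.1
```

```bash
python3 -m inch '[[-2.5,-0.2,0,0,0,0,1],[-4,-0.3,0,0,0,0,1],[-4,-0.3,0,0,0,0,1],[-4,-0.3,0,0,0,0,1],[-4,-0.3,0,0,0,0,1],[-4,-0.2,0,0,0,0,1],[-4,-0.2,0,0,0,0,1],[-4,-0.2,0,0,0,0,1]]'
python3 -m inch '[[-1.4,0,0,0,0,0,1],[0,0,0,0,0,-7,1],[0,0,2,0,0,0,1],[0,0,2,0,0,0,1],[0,0,0,0,0,0,1],[0,0,0,0,0,0,1],[0,0,0,0,0,0,1],[0,0,0,0,0,0,1]]'
python3 d.py .5477 -.2477 .061 -3.2
```

```text
time_s: 21.78
position: [0.5456, -0.2361, 0.1399]
eef_rot: [-2.412, -2.013, -0.0]
contact_force: [1.1, 0.5, 0.0]
gripper_width: 1.001
grasp_force: 0.0
time_s: 22.45
position: [0.5447, -0.2483, 0.1019]
eef_rot: [2.283, 2.155, 0.001]
contact_force: [-0.3, -0.5, 1.4]
gripper_width: 0.999
grasp_force: 0.0
at [ 0.5447 -0.2483  0.1019] phi -3.3 tilt [ 0.002 -0.001] q [-0.54  0.25  0.06  1.38  0.    1.09] t 22.4 w 1.00 g 0.0
   shift cm [0.09 0.28 4.09] turn -0.1
```

```bash
python3 -m inch '[[0.1,0.3,2,0,0,0,1],[0,0,1,0,0,0,1],[0,0,1,0,0,0,1],[0,0,0,0,0,0,0.6],[0,0,0,0,0,0,0.3],[0,0,0,0,0,0,0.3],[0,0,0,0,0,0,0.3],[0,0,0,0,0,0,0.3]]'
python3 -m inch '[[0,0,0,0,0,0,0.3],[0,0,0,0,0,0,0.3],[0,0,0,0,0,0,0.3],[0,0,0,0,0,0,0.3],[0,0,0,0,0,0,0.3],[0,0,0,0,0,0,0.3],[0,0,0,0,0,0,0.3],[0,0,0,0,0,0,0.3]]'
python3 d.py .5477 -.2477 .061 -3.2
python3 -m inch '[[0,0,-0.5,0,0,0,0.3],[0,0,-1,0,0,0,0.3],[0,0,-2,0,0,0,0.3],[0,0,-2,0,0,0,0.3],[0,0,-2,0,0,0,0.3],[0,0,-0.5,0,0,0,0.3],[0,0,0,0,0,0,0.3],[0,0,0,0,0,0,0.3]]'
python3 d.py .636 .141 .038 -10.3
```

```text
time_s: 23.12
position: [0.5475, -0.2478, 0.0618]
eef_rot: [2.284, 2.155, 0.001]
contact_force: [0.1, -0.2, -1.4]
gripper_width: 0.453
grasp_force: 32.2
time_s: 23.78
position: [0.5475, -0.2478, 0.0616]
eef_rot: [2.283, 2.155, 0.001]
contact_force: [-1.0, -0.4, 5.7]
gripper_width: 0.457
grasp_force: 32.8
at [ 0.5475 -0.2478  0.0616] phi -3.3 tilt [ 0.002 -0.001] q [-0.54  0.27  0.01  1.31 -0.    1.09] t 23.8 w 0.46 g 32.8
   shift cm [0.01 0.02 0.06] turn -0.1
time_s: 24.45
position: [0.5467, -0.2472, 0.14]
eef_rot: [-2.285, -2.156, 0.0]
contact_force: [0.5, -0.2, -0.3]
gripper_width: 0.458
grasp_force: 32.3
at [ 0.5467 -0.2472  0.14  ] phi -3.3 tilt [-0.001  0.   ] q [-0.54  0.24  0.13  1.46  0.    1.09] t 24.4 w 0.46 g 32.3
   shift cm [39.27  6.67 10.21] turn 7.0
```

```bash
python3 -m inch '[[2.3,0.6,0,0,0,0,0.3],[4,0.6,0,0,0,0,0.3],[4,0.6,0,0,0,0,0.3],[4,0.6,0,0,0,0,0.3],[4,0.6,0,0,0,0,0.3],[4,0.6,0,0,0,0,0.3],[4,0.6,0,0,0,0,0.3],[4,0.6,0,0,0,0,0.3]]'
python3 -m inch '[[4,0.6,0,0,0,0,0.3],[4,0.6,0,0,0,0,0.3],[1,0.4,0,0,0,0,0.3],[0,0,2,0,0,3.5,0.3],[0,0,3,0,0,3.5,0.3],[0,0,3,0,0,0,0.3],[0,0,2,0,0,0,0.3],[0,0,0,0,0,0,0.3]]'
python3 d.py .636 .141 .012 -10.3
```

```text
time_s: 25.12
position: [0.611, 0.0544, 0.1379]
eef_rot: [-2.283, -2.154, 0.005]
contact_force: [1.2, -0.6, 0.1]
gripper_width: 0.456
grasp_force: 32.3
time_s: 25.78
position: [0.627, 0.1403, 0.0313]
eef_rot: [-2.406, -2.007, 0.021]
contact_force: [-1.0, 0.5, -2.1]
gripper_width: 0.458
grasp_force: 32.2
at [0.627  0.1403 0.0313] phi -10.3 tilt [-0.016 -0.002] q [ 0.12  0.41  0.13  1.3  -0.    1.87] t 25.8 w 0.46 g 32.2
   shift cm [0.24 0.9  1.92] turn -0.0
```

```bash
python3 -m inch '[[0,0,0,0,0,0,0.3],[0,0,0,0,0,0,0.3],[0,0.2,0.6,0,0,0,0.3],[0,0,0.4,0,0,0,0.3],[0,0,0,0,0,0,0.3],[0,0,0,0,0,0,0.3],[0,0,0,0,0,0,0.3],[0,0,0,0,0,0,0.3]]'
python3 d.py .636 .141 .012 -10.3
```

```text
time_s: 26.45
position: [0.6358, 0.1409, 0.031]
eef_rot: [2.412, 2.012, 0.001]
contact_force: [0.2, 0.2, -0.4]
gripper_width: 0.457
grasp_force: 32.3
at [0.6358 0.1409 0.031 ] phi -10.3 tilt [0.001 0.   ] q [ 0.12  0.42  0.13  1.29 -0.    1.87] t 26.4 w 0.46 g 32.3
   shift cm [0.01 0.02 1.9 ] turn -0.0
```

```bash
python3 -m inch '[[0,0,0.7,0,0,0,0.3],[0,0,0.5,0,0,0,0.3],[0,0,0.4,0,0,0,0.3],[0,0,0.2,0,0,0,0.3],[0,0,0.2,0,0,0,0.3],[0,0,0.1,0,0,0,0.3],[0,0,0,0,0,0,0.3],[0,0,0,0,0,0,0.3]]'
python3 d.py .636 .141 .012 -10.3
```

```text
time_s: 27.12
position: [0.6349, 0.1409, 0.0117]
eef_rot: [-2.412, -2.013, 0.001]
contact_force: [-5.5, -0.1, 9.1]
gripper_width: 0.458
grasp_force: 33.3
at [0.6349 0.1409 0.0117] phi -10.3 tilt [-0.001 -0.   ] q [ 0.12  0.43  0.11  1.25 -0.    1.87] t 27.1 w 0.46 g 33.3
   shift cm [ 0.03  0.11 -0.03] turn -0.0
```

```bash
python3 -m inch '[[0,0,-0.1,0,0,0,0.5],[0,0,0,0,0,0,0.65],[0,0,0,0,0,0,0.65],[0,0,-2,0,0,0,0.65],[0,0,-3,0,0,0,0.65],[0,0,-4,0,0,0,0.65],[0,0,-4,0,0,0,1],[4,0,0,0,0,0,1]]'
python3 -m inch '[[4,-2,0,0,0,0,1],[4,-2,0,0,0,0,1],[4,-3,0,0,0,0,1],[4,-3,0,0,0,0,1],[3,-3,0,0,0,0,1],[2,-3,0,0,0,0,1],[0,0,0,0,0,0,1],[0,0,0,0,0,0,1]]'
python3 - <<'E'
from h import *
snap('top','top5.png');snap('side','side5.png')
a=crop('top5.png',160,145,291,254,4.6,None,10);b=crop('side5.png',135,120,295,270,3.5,'c12.png',10,1.4)
cv2.imwrite('pics/c11.png',a);print(a.shape,b.shape)
E
```

```text
time_s: 27.78
position: [0.6479, 0.175, 0.1516]
eef_rot: [2.411, 1.996, 0.017]
contact_force: [3.1, 0.8, 2.6]
gripper_width: 0.906
grasp_force: 0.0
time_s: 28.45
position: [0.5307, 0.396, 0.1399]
eef_rot: [2.408, 2.018, -0.001]
contact_force: [0.1, -0.5, 0.8]
gripper_width: 1.004
grasp_force: 0.0
(501, 603, 3) (525, 560, 3)
```

View pics/c11.png

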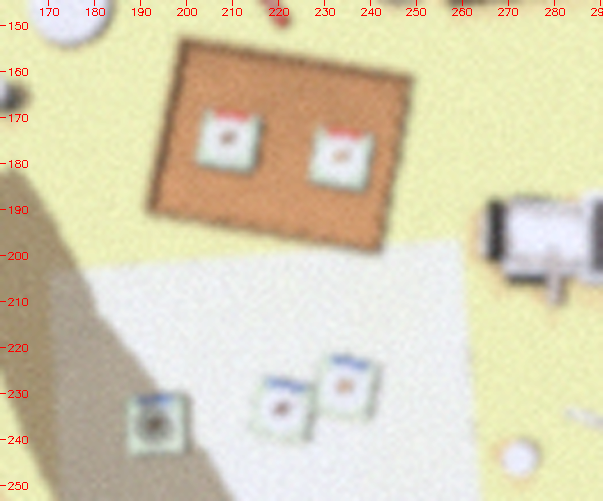

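Both red dishes are flat in the tray, at px (209,174) and (234,178). One blue dish was knocked and now sits at (220.8,233.2), next to C at (234.5,228.4). A is still at (193,237).

```bash
cat > yaw.py <<'E'
from h import *
import sys
np.set_printoptions(precision=4,suppress=True)
t=load(sys.argv[1]);c=t['pixels'].astype(float)
for k,(u,v) in {'C':(234.5,228.4),'B':(220.8,233.2),'A':(193.2,236.9)}.items():
    P=atz(t,u,v,.024)
    # rectified 60mm patch, 0.5 mm/px, plane z=.018: rows down=-x, cols right=-y
    N=120;mx=np.zeros((N,N),np.float32);my=mx.copy()
    for i in range(N):
        for j in range(N): mx[i,j],my[i,j]=proj(t,[P[0]+.03-i*.0005,P[1]+.03-j*.0005,.018])
    r=cv2.remap(t['pixels'],mx,my,cv2.INTER_CUBIC).astype(float)
    b=(r[:,:,2]-r[:,:,0]);b-=np.median(b);w=np.clip(b-.35*b[:55].max(),0,None);w[60:]=0
    ii,jj=np.mgrid[:N,:N];ci=(w*ii).sum()/w.sum();cj=(w*jj).sum()/w.sum()
    C=np.array([[(w*(jj-cj)**2).sum(),(w*(jj-cj)*(ii-ci)).sum()],[0,(w*(ii-ci)**2).sum()]]);
    pca=-.5*np.degrees(np.arctan2(2*C[0,1],C[0,0]-C[1,1]))
    tab=np.array([P[0]+.03-ci*.0005,P[1]+.03-cj*.0005]);d=tab-P[:2]
    print(k,P[:2],'tab',tab,'len',np.linalg.norm(d),'yaw by vec %.1f pca %.1f'%(np.degrees(np.arctan2(d[1],d[0])),pca))
E
python3 yaw.py top5.png; python3 d.py .457 .062 .1 -10
```

```text
C [0.4598 0.0583] tab [0.4752 0.0553] len 0.015664434590748445 yaw by vec -10.9 pca -9.1
B [0.4452 0.1022] tab [0.4607 0.1005] len 0.015542888795240264 yaw by vec -6.4 pca -11.0
A [0.4346 0.191 ] tab [0.4517 0.1873] len 0.017534059449053296 yaw by vec -12.4 pca -0.0
at [0.5327 0.3938 0.14  ] phi -10.3 tilt [ 0.    -0.001] q [ 0.54  0.41  0.34  1.5  -0.    2.29] t 28.6 w 1.00 g 0.0
   shift cm [-34.    -1.5    4.03] turn -0.3
```

```bash
python3 -m inch '[[-2,0,0,0,0,0,1],[-4,-0.2,0,0,0,0,1],[-4,-0.2,0,0,0,0,1],[-4,-0.2,0,0,0,0,1],[-4,-0.2,0,0,0,0,1],[-4,-0.2,0,0,0,0,1],[-4,-0.2,0,0,0,0,1],[-4,-0.2,0,0,0,0,1]]'
python3 -m inch '[[-3,0,0,0,0,0,1],[-1.3,0,0,0,0,0,1],[0,0,2.5,0,0,0,1],[0,0,2.5,0,0,0,1],[0,0,2.5,0,0,0,1],[0,0,0,0,0,0,1],[0,0,0,0,0,0,1],[0,0,0,0,0,0,1]]'
python3 d.py .459 .058 .009 -10
```

```text
time_s: 29.22
position: [0.4648, 0.0982, 0.1405]
eef_rot: [2.414, 2.009, 0.0]
contact_force: [0.7, -0.8, -0.0]
gripper_width: 0.998
grasp_force: 0.0
time_s: 29.88
position: [0.4581, 0.0584, 0.0667]
eef_rot: [2.413, 2.01, 0.002]
contact_force: [0.2, 0.4, 0.6]
gripper_width: 1.002
grasp_force: 0.0
at [0.4581 0.0584 0.0667] phi -10.4 tilt [ 0.001 -0.   ] q [-0.02 -0.09 -0.36  1.29 -0.    1.73] t 29.9 w 1.00 g 0.0
   shift cm [-0.02  0.09  5.77] turn -0.4
```

```bash
python3 -m inch '[[0,0.1,2,0,0,0,1],[0,0,2,0,0,0,1],[0,0,1,0,0,0,1],[0,0,0.7,0,0,0,1],[0,0,0,0,0,0,0.6],[0,0,0,0,0,0,0.3],[0,0,0,0,0,0,0.3],[0,0,0,0,0,0,0.3]]'
python3 -m inch '[[0,0,0,0,0,0,0.3],[0,0,0,0,0,0,0.3],[0,0,0,0,0,0,0.3],[0,0,0,0,0,0,0.3],[0,0,0,0,0,0,0.3],[0,0,0,0,0,0,0.3],[0,0,0,0,0,0,0.3],[0,0,0,0,0,0,0.3]]'
python3 d.py .459 .058 .009 -10
python3 -m inch '[[0,0,-0.5,0,0,0,0.3],[0,0,-1,0,0,0,0.3],[0,0,-3,0,0,0,0.3],[0,0,-3.5,0,0,0,0.3],[0,0,-3.5,0,0,0,0.3],[0,0,-1.5,0,0,0,0.3],[0,0,0,0,0,0,0.3],[0,0,0,0,0,0,0.3]]'
python3 d.py .5472 -.2477 .065 -3.2
```

```text
time_s: 30.55
position: [0.4594, 0.0591, 0.01]
eef_rot: [2.411, 2.012, 0.003]
contact_force: [-1.9, -0.1, 22.8]
gripper_width: 0.459
grasp_force: 30.4
time_s: 31.22
position: [0.4597, 0.0591, 0.0101]
eef_rot: [2.411, 2.011, 0.004]
contact_force: [-0.0, 0.1, 6.5]
gripper_width: 0.457
grasp_force: 30.6
at [0.4597 0.0591 0.0101] phi -10.3 tilt [0.003 0.   ] q [-0.02 -0.04 -0.44  1.17  0.    1.73] t 31.2 w 0.46 g 30.6
   shift cm [-0.12 -0.05  0.11] turn -0.3
time_s: 31.88
position: [0.459, 0.059, 0.1398]
eef_rot: [2.411, 2.011, 0.003]
contact_force: [0.6, -0.6, -0.9]
gripper_width: 0.457
grasp_force: 30.3
at [0.459  0.059  0.1398] phi -10.3 tilt [ 0.003 -0.   ] q [-0.02 -0.12 -0.24  1.44 -0.    1.73] t 31.9 w 0.46 g 30.3
   shift cm [-28.6   14.15   7.51] turn -7.1
```

```bash
python3 -m inch '[[-2,1,0,0,0,0,0.3],[-3.6,1.8,0,0,0,0,0.3],[-3.6,1.8,0,0,0,0,0.3],[-3.6,1.8,0,0,0,0,0.3],[-3.6,1.8,0,0,0,0,0.3],[-3.6,1.8,0,0,0,0,0.3],[-3.6,1.8,0,0,0,0,0.3],[-3,1.5,0,0,0,0,0.3]]'
python3 -m inch '[[-1.5,0.8,0,0,0,-3.5,0.3],[-0.5,0,0,0,0,-3.5,0.3],[0,0,2,0,0,0,0.3],[0,0,2,0,0,0,0.3],[0,0,0,0,0,0,0.3],[0,0,0,0,0,0,0.3],[0,0,0,0,0,0,0.3],[0,0,0,0,0,0,0.3]]'
python3 d.py .5472 -.2477 .065 -3.2
```

```text
time_s: 32.55
position: [0.5401, -0.2285, 0.1353]
eef_rot: [-2.41, -2.008, 0.003]
contact_force: [0.7, 0.9, -0.5]
gripper_width: 0.456
grasp_force: 30.3
time_s: 33.22
position: [0.5464, -0.2477, 0.0994]
eef_rot: [2.284, 2.156, 0.0]
contact_force: [-0.2, 0.2, -0.7]
gripper_width: 0.456
grasp_force: 30.3
at [ 0.5464 -0.2477  0.0994] phi -3.3 tilt [ 0.001 -0.001] q [-0.54  0.25  0.06  1.38 -0.    1.09] t 33.2 w 0.46 g 30.3
   shift cm [0.01 0.08 3.44] turn -0.1
```

```bash
python3 -m inch '[[0,0.1,1.5,0,0,0,0.3],[0,0,1,0,0,0,0.3],[0,0,0.5,0,0,0,0.3],[0,0,0.3,0,0,0,0.3],[0,0,0.2,0,0,0,0.3],[0,0,0.2,0,0,0,0.3],[0,0,0,0,0,0,0.3],[0,0,0,0,0,0,0.3]]'
python3 d.py .5472 -.2477 .065 -3.2
```

```text
time_s: 33.88
position: [0.5469, -0.2482, 0.0641]
eef_rot: [2.284, 2.155, -0.001]
contact_force: [-4.1, -0.2, 6.4]
gripper_width: 0.454
grasp_force: 31.0
at [ 0.5469 -0.2482  0.0641] phi -3.3 tilt [ 0.001 -0.002] q [-0.54  0.27  0.01  1.31 -0.    1.09] t 33.9 w 0.45 g 31.0
   shift cm [ 0.06  0.02 -0.09] turn -0.1
```

```bash
python3 -m inch '[[0,0,-0.1,0,0,0,0.5],[0,0,0,0,0,0,0.7],[0,0,0,0,0,0,0.7],[0,0,-2,0,0,0,0.7],[0,0,-3,0,0,0,0.7],[0,0,-3,0,0,0,1],[0,0,0,0,0,0,1],[0,0,0,0,0,0,1]]'
python3 d.py .4445 .1015 .06 -8
```

```text
time_s: 34.55
position: [0.5488, -0.2488, 0.1455]
eef_rot: [2.281, 2.152, 0.003]
contact_force: [0.3, -0.5, -0.0]
gripper_width: 1.002
grasp_force: 0.0
at [ 0.5488 -0.2488  0.1455] phi -3.3 tilt [ 0.005 -0.003] q [-0.54  0.24  0.14  1.47  0.    1.09] t 34.5 w 1.00 g 0.0
   shift cm [ 34.39 -12.49   8.39] turn 4.7
```

```bash
python3 -m inch '[[2.4,-0.9,0,0,0,0,1],[4,-1.45,0,0,0,0,1],[4,-1.45,0,0,0,0,1],[4,-1.45,0,0,0,0,1],[4,-1.45,0,0,0,0,1],[4,-1.45,0,0,0,0,1],[4,-1.45,0,0,0,0,1],[4,-1.45,0,0,0,0,1]]'
python3 -m inch '[[3,-1,0,0,0,0,1],[1,-0.4,0,0,0,4.7,1],[0,0,2.5,0,0,0,1],[0,0,2.5,0,0,0,1],[0,0,2.5,0,0,0,1],[0,0,0,0,0,0,1],[0,0,0,0,0,0,1],[0,0,0,0,0,0,1]]'
python3 d.py .4445 .1015 .009 -8
python3 -c "
from h import *
snap('side','side6.png')"
```

```text
time_s: 35.22
position: [0.4542, 0.058, 0.1408]
eef_rot: [-2.284, -2.154, 0.002]
contact_force: [0.6, 0.4, 0.4]
gripper_width: 0.999
grasp_force: 0.0
time_s: 35.88
position: [0.4444, 0.097, 0.0678]
eef_rot: [-2.371, -2.06, 0.0]
contact_force: [0.4, -0.3, 0.4]
gripper_width: 1.0
grasp_force: 0.0
at [0.4444 0.097  0.0678] phi -8.0 tilt [-0.  0.] q [ 0.07 -0.11 -0.38  1.3   0.    1.78] t 35.9 w 1.00 g 0.0
   shift cm [ 0.45 -0.05  5.88] turn -0.0
```

```bash
python3 -m inch '[[0.4,0,2,0,0,0,1],[0,0,2,0,0,0,1],[0,0,1,0,0,0,1],[0,0,0.7,0,0,0,1],[0,0,0,0,0,0,0.6],[0,0,0,0,0,0,0.3],[0,0,0,0,0,0,0.3],[0,0,0,0,0,0,0.3]]'
python3 -m inch '[[0,0,0,0,0,0,0.3],[0,0,0,0,0,0,0.3],[0,0,0,0,0,0,0.3],[0,0,0,0,0,0,0.3],[0,0,0,0,0,0,0.3],[0,0,0,0,0,0,0.3],[0,0,0,0,0,0,0.3],[0,0,0,0,0,0,0.3]]'
python3 d.py .4445 .1015 .011 -8
python3 -m inch '[[0,0,-0.5,0,0,0,0.3],[0,0,-1,0,0,0,0.3],[0,0,-3,0,0,0,0.3],[0,0,-3.5,0,0,0,0.3],[0,0,-3.5,0,0,0,0.3],[0,0,-1.5,0,0,0,0.3],[0,0,0,0,0,0,0.3],[0,0,0,0,0,0,0.3]]'
python3 d.py .5503 -.1918 .065 -3.2
```

```text
time_s: 36.6
position: [0.4461, 0.101, 0.0119]
eef_rot: [2.371, 2.059, 0.003]
contact_force: [-0.1, -0.5, 21.4]
gripper_width: 0.456
grasp_force: 27.9
time_s: 37.27
position: [0.4463, 0.101, 0.012]
eef_rot: [2.37, 2.059, 0.004]
contact_force: [-0.5, 0.2, 5.6]
gripper_width: 0.455
grasp_force: 30.8
at [0.4463 0.101  0.012 ] phi -8.0 tilt [0.003 0.   ] q [ 0.08 -0.06 -0.45  1.18 -0.    1.79] t 37.3 w 0.45 g 30.8
   shift cm [ 0.02 -0.19  0.1 ] turn -0.0
time_s: 37.93
position: [0.4457, 0.1011, 0.1418]
eef_rot: [2.37, 2.06, 0.003]
contact_force: [-0.4, -0.2, -1.3]
gripper_width: 0.456
grasp_force: 30.5
at [0.4457 0.1011 0.1418] phi -8.0 tilt [0.003 0.   ] q [ 0.08 -0.13 -0.25  1.45  0.    1.79] t 37.9 w 0.46 g 30.5
   shift cm [-27.54  14.42   7.7 ] turn -4.8
```

```bash
python3 -m inch '[[-2,1,0,0,0,0,0.3],[-3.6,1.9,0,0,0,0,0.3],[-3.6,1.9,0,0,0,0,0.3],[-3.6,1.9,0,0,0,0,0.3],[-3.6,1.9,0,0,0,0,0.3],[-3.6,1.9,0,0,0,0,0.3],[-3.6,1.9,0,0,0,0,0.3],[-2.5,1.3,0,0,0,0,0.3]]'
python3 -m inch '[[-1,0.6,0,0,0,0,0.3],[-0.4,0.2,0,0,0,-4.8,0.3],[0,0,2,0,0,0,0.3],[0,0,2,0,0,0,0.3],[0,0,0,0,0,0,0.3],[0,0,0,0,0,0,0.3],[0,0,0,0,0,0,0.3],[0,0,0,0,0,0,0.3]]'
python3 d.py .5513 -.192 .066 -3.2
```

```text
time_s: 38.6
position: [0.5432, -0.1795, 0.1373]
eef_rot: [-2.371, -2.056, 0.004]
contact_force: [0.7, 0.3, -1.5]
gripper_width: 0.455
grasp_force: 30.5
time_s: 39.27
position: [0.5507, -0.1914, 0.1016]
eef_rot: [2.282, 2.158, 0.001]
contact_force: [0.1, 0.0, -0.6]
gripper_width: 0.453
grasp_force: 30.5
at [ 0.5507 -0.1914  0.1016] phi -3.2 tilt [ 0.001 -0.001] q [-0.45  0.21  0.01  1.38  0.    1.18] t 39.3 w 0.45 g 30.5
   shift cm [-0.06  0.06  3.56] turn 0.0
```

```bash
python3 -m inch '[[0,0.1,1.5,0,0,0,0.3],[0,0,1,0,0,0,0.3],[0,0,0.5,0,0,0,0.3],[0,0,0.3,0,0,0,0.3],[0,0,0.2,0,0,0,0.3],[0,0,0.3,0,0,0,0.3],[0,0,0,0,0,0,0.3],[0,0,0,0,0,0,0.3]]'
python3 d.py .5513 -.192 .066 -3.2
```

```text
time_s: 39.93
position: [0.551, -0.1923, 0.0659]
eef_rot: [2.282, 2.156, -0.002]
contact_force: [-5.3, 0.9, 9.6]
gripper_width: 0.457
grasp_force: 31.5
at [ 0.551  -0.1923  0.0659] phi -3.2 tilt [ 0.001 -0.002] q [-0.45  0.22 -0.04  1.31 -0.    1.18] t 39.9 w 0.46 g 31.5
   shift cm [ 0.03  0.03 -0.01] turn -0.0
```

```bash
python3 -m inch '[[0,0,-0.1,0,0,0,0.5],[0,0,0,0,0,0,0.7],[0,0,0,0,0,0,0.7],[0,0,-2,0,0,0,0.7],[0,0,-3,0,0,0,0.7],[0,0,-3,0,0,0,1],[0,0,0,0,0,0,1],[0,0,0,0,0,0,1]]'
python3 d.py .4345 .191 .06 -1
python3 - <<'E'
from h import *
c=snap('top','top6.png')
p=c['pixels'].astype(int);m=((p[:,:,2]-p[:,:,0]>12)&(p[:,:,2]-p[:,:,1]>5));m[:205]=0;m[262:]=0;m[:,:172]=0;m[:,262:]=0
n,l,st,ce=cv2.connectedComponentsWithStats(m.astype(np.uint8));print([(ce[i].round(1),st[i,4]) for i in range(1,n) if st[i,4]>5])
E
```

```text
time_s: 40.6
position: [0.553, -0.1925, 0.1463]
eef_rot: [2.279, 2.154, 0.003]
contact_force: [-0.8, 0.2, 0.4]
gripper_width: 0.998
grasp_force: 0.0
at [ 0.553  -0.1925  0.1463] phi -3.2 tilt [ 0.005 -0.002] q [-0.45  0.2   0.09  1.46  0.    1.18] t 40.6 w 1.00 g 0.0
   shift cm [ 37.64 -14.04   8.47] turn -2.2
[(array([193., 232.]), np.int32(23))]
```

```bash
python3 -m inch '[[2.4,-0.9,0,0,0,0,1],[4,-1.5,0,0,0,0,1],[4,-1.5,0,0,0,0,1],[4,-1.5,0,0,0,0,1],[4,-1.5,0,0,0,0,1],[4,-1.5,0,0,0,0,1],[4,-1.5,0,0,0,0,1],[4,-1.5,0,0,0,0,1]]'
python3 -m inch '[[4,-1.5,0,0,0,0,1],[3,-1.2,0,0,0,-2.2,1],[0.6,0.2,2.5,0,0,0,1],[0,0,2.5,0,0,0,1],[0,0,2.5,0,0,0,1],[0,0,0,0,0,0,1],[0,0,0,0,0,0,1],[0,0,0,0,0,0,1]]'
python3 d.py .4345 .191 .011 -1
```

```text
time_s: 41.32
position: [0.4544, 0.1128, 0.1414]
eef_rot: [-2.282, -2.156, 0.004]
contact_force: [0.6, 0.8, 0.4]
gripper_width: 1.0
grasp_force: 0.0
time_s: 41.98
position: [0.4359, 0.1875, 0.0685]
eef_rot: [-2.241, -2.201, 0.001]
contact_force: [-0.3, -0.2, 0.3]
gripper_width: 0.999
grasp_force: 0.0
at [0.4359 0.1875 0.0685] phi -1.0 tilt [-0.001 -0.   ] q [ 0.26 -0.05 -0.33  1.3   0.    1.85] t 42.0 w 1.00 g 0.0
   shift cm [ 0.35 -0.14  5.75] turn -0.0
```

```bash
python3 -m inch '[[0.4,-0.1,2,0,0,0,1],[0,0,2,0,0,0,1],[0,0,1,0,0,0,1],[0,0,0.7,0,0,0,1],[0,0,0,0,0,0,0.6],[0,0,0,0,0,0,0.3],[0,0,0,0,0,0,0.3],[0,0,0,0,0,0,0.3]]'
python3 -m inch '[[0,0,0,0,0,0,0.3],[0,0,0,0,0,0,0.3],[0,0,0,0,0,0,0.3],[0,0,0,0,0,0,0.3],[0,0,0,0,0,0,0.3],[0,0,0,0,0,0,0.3],[0,0,0,0,0,0,0.3],[0,0,0,0,0,0,0.3]]'
python3 d.py .4345 .191 .011 -1
python3 -m inch '[[0,0,-0.5,0,0,0,0.3],[0,0,-1,0,0,0,0.3],[0,0,-3,0,0,0,0.3],[0,0,-3.5,0,0,0,0.3],[0,0,-3.5,0,0,0,0.3],[0,0,-1.5,0,0,0,0.3],[0,0,0,0,0,0,0.3],[0,0,0,0,0,0,0.3]]'
python3 d.py .5545 -.1361 .066 -3.2
```

```text
time_s: 42.65
position: [0.4363, 0.1919, 0.013]
eef_rot: [2.241, 2.201, 0.003]
contact_force: [-1.3, -1.0, 19.2]
gripper_width: 0.456
grasp_force: 29.7
time_s: 43.32
position: [0.4364, 0.1919, 0.0132]
eef_rot: [2.24, 2.2, 0.004]
contact_force: [-0.6, -0.3, 6.7]
gripper_width: 0.455
grasp_force: 29.9
at [0.4364 0.1919 0.0132] phi -1.0 tilt [0.003 0.001] q [ 0.27 -0.01 -0.4   1.18 -0.    1.86] t 43.3 w 0.46 g 29.9
   shift cm [-0.1  -0.19  0.22] turn -0.0
time_s: 43.98
position: [0.436, 0.1919, 0.1429]
eef_rot: [2.24, 2.201, 0.004]
contact_force: [0.4, -0.1, -1.2]
gripper_width: 0.452
grasp_force: 30.2
at [0.436  0.1919 0.1429] phi -1.0 tilt [0.003 0.001] q [ 0.27 -0.08 -0.21  1.45 -0.    1.86] t 44.0 w 0.45 g 30.2
   shift cm [-32.59  12.42   7.7 ] turn 2.2
```

```bash
python3 -m inch '[[-2.6,0.8,0,0,0,0,0.3],[-4,1.5,0,0,0,0,0.3],[-4,1.6,0,0,0,0,0.3],[-4,1.6,0,0,0,0,0.3],[-4,1.6,0,0,0,0,0.3],[-4,1.6,0,0,0,0,0.3],[-4,1.6,0,0,0,0,0.3],[-3,1.2,0,0,0,0,0.3]]'
python3 -m inch '[[-2,0.7,0,0,0,0,0.3],[-1,0.2,0,0,0,2.2,0.3],[0,0,2,0,0,0,0.3],[0,0,2,0,0,0,0.3],[0,0,0,0,0,0,0.3],[0,0,0,0,0,0,0.3],[0,0,0,0,0,0,0.3],[0,0,0,0,0,0,0.3]]'
python3 d.py .5545 -.1361 .067 -3.2
```

```text
time_s: 44.65
position: [0.5409, -0.1015, 0.1386]
eef_rot: [-2.241, -2.197, 0.004]
contact_force: [0.8, 0.9, -1.2]
gripper_width: 0.453
grasp_force: 30.2
time_s: 45.32
position: [0.5509, -0.1285, 0.1027]
eef_rot: [2.282, 2.158, 0.001]
contact_force: [-0.4, -0.8, 0.1]
gripper_width: 0.449
grasp_force: 30.2
at [ 0.5509 -0.1285  0.1027] phi -3.2 tilt [ 0.002 -0.   ] q [-0.35  0.16 -0.03  1.37  0.    1.28] t 45.3 w 0.45 g 30.2
   shift cm [-0.74  0.39  3.57] turn 0.0
```

```bash
python3 -m inch '[[-0.8,0.4,0,0,0,0,0.3],[0,0,1.5,0,0,0,0.3],[0,0,1,0,0,0,0.3],[0,0,0.5,0,0,0,0.3],[0,0,0.3,0,0,0,0.3],[0,0,0.2,0,0,0,0.3],[0,0,0.3,0,0,0,0.3],[0,0,0,0,0,0,0.3]]'
python3 d.py .5545 -.1361 .067 -3.2
```

```text
time_s: 45.98
position: [0.5536, -0.1376, 0.0671]
eef_rot: [2.282, 2.157, -0.002]
contact_force: [-6.8, 1.7, 12.2]
gripper_width: 0.456
grasp_force: 31.6
at [ 0.5536 -0.1376  0.0671] phi -3.2 tilt [ 0.    -0.002] q [-0.36  0.19 -0.07  1.31 -0.    1.27] t 46.0 w 0.46 g 31.6
   shift cm [0.15 0.08 0.01] turn -0.0
```

```bash
python3 -m inch '[[0,0,-0.1,0,0,0,0.5],[0,0,0,0,0,0,0.7],[0,0,0,0,0,0,0.7],[0,0,-2,0,0,0,0.7],[0,0,-3,0,0,0,0.7],[0,0,-3,0,0,0,1],[3,0,0,0,0,0,1],[3,0,0,0,0,0,1]]'
python3 -m inch '[[4,0,0,0,0,-7,1],[4,0,0,0,0,-7,1],[4,0,0,0,0,-7,1],[3,0,0,0,0,-7,1],[2,0,0,0,0,-7,1],[0,0,0,0,0,-7,1],[0,0,0,0,0,-7,1],[0,0,0,0,0,-7,1]]'
python3 -m inch '[[0,0,0,0,0,-7,1],[0,0,0,0,0,-7,1],[0,0,0,0,0,-7,1],[0,0,0,0,0,-7,1],[0,0,0,0,0,-6,1],[0,0,0,0,0,0,1],[0,0,0,0,0,0,1],[0,0,0,0,0,0,1]]'
python3 d.py .5583 -.047 .069 87
python3 -c "
from h import *
snap('top','top7.png');snap('side','side7.png');
a=crop('top7.png',262,180,352,220,8,None,10,1.4);b=crop('side7.png',258,205,338,280,4.5,None,10,1.4)
cv2.imwrite('pics/c13.png',np.vstack([cv2.resize(a,(600,267)),cv2.resize(b,(353,330)) if 0 else cv2.copyMakeBorder(cv2.resize(b,(353,330)),0,0,0,247,0)]))"
```

```text
time_s: 46.65
position: [0.5594, -0.0784, 0.1474]
eef_rot: [2.283, 2.151, 0.005]
contact_force: [0.6, 0.3, -0.8]
gripper_width: 1.0
grasp_force: 0.0
time_s: 47.32
position: [0.5316, 0.0895, 0.1441]
eef_rot: [-0.991, -2.981, 0.0]
contact_force: [0.0, -0.2, 0.1]
gripper_width: 1.0
grasp_force: 0.0
time_s: 47.98
position: [0.5318, 0.0887, 0.1442]
eef_rot: [-0.092, -3.14, 0.0]
contact_force: [0.5, -0.2, 0.5]
gripper_width: 1.001
grasp_force: 0.0
at [0.5318 0.0887 0.1442] phi 86.6 tilt [-0. -0.] q [ 0.04  0.08 -0.04  1.45  0.    0.1 ] t 48.0 w 1.00 g 0.0
   shift cm [ -3.44 -13.39   7.52] turn -0.4
```

View pics/c13.png

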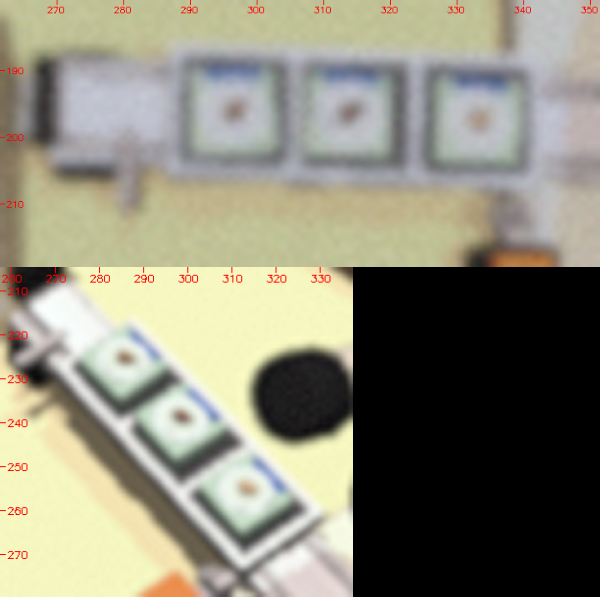

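All three blue dishes sit flat inside their recesses. Next I grip the tab and push the stage in.

```bash
python3 -m inch '[[-0.4,-2,0,0,0,0,1],[-1,-3.5,0,0,0,0,1],[-1,-4,0,0,0,0,1],[-1,-3.9,0,0,0,0,1],[0,0,2,0,0,-0.4,1],[0,0,2,0,0,0,1],[0,0,0,0,0,0,1],[0,0,0,0,0,0,1]]' 40
python3 d.py .5583 -.047 .069 87
```

```text
time_s: 48.75
position: [0.5569, -0.0469, 0.103]
eef_rot: [-0.079, -3.137, -0.001]
contact_force: [0.3, 1.0, -0.1]
gripper_width: 0.999
grasp_force: 0.0
at [ 0.5569 -0.0469  0.103 ] phi 87.1 tilt [-0.004  0.001] q [-0.2   0.15 -0.05  1.38  0.   -0.15] t 48.8 w 1.00 g 0.0
   shift cm [-0.15 -0.    3.4 ] turn 0.1
```

```bash
python3 -m inch '[[0,0,1.5,0,0,0,1],[0,0,1,0,0,0,1],[0,0,0.7,0,0,0,1],[0,0,0,0,0,0,0],[0,0,0,0,0,0,0],[0,0,0,0,0,0,0],[0,0,0,0,0,0,0],[0,0,0,0,0,0,0]]' 40
python3 -m inch '[[0,0,0,0,0,0,0],[0,0,0,0,0,0,0],[0,0,0,0,0,0,0],[0,0,0,0,0,0,0],[0,0,0,0,0,0,0],[0,0,0,0,0,0,0],[0,0,0,0,0,0,0],[0,0,-0.2,0,0,0,0]]' 40
python3 d.py .5483 -.226 .07 87 .5471 -.247 .07 87
```

```text
time_s: 49.42
position: [0.5589, -0.0471, 0.0734]
eef_rot: [0.077, 3.139, -0.0]
contact_force: [-0.2, -0.3, -0.2]
gripper_width: 0.302
grasp_force: 0.0
time_s: 50.08
position: [0.5587, -0.0471, 0.0735]
eef_rot: [0.078, 3.14, 0.0]
contact_force: [5.0, -0.3, -9.4]
gripper_width: 0.126
grasp_force: 41.2
at [ 0.5587 -0.0471  0.0735] phi 87.2 tilt [0.001 0.   ] q [-0.2   0.16 -0.09  1.32  0.   -0.15] t 50.1 w 0.13 g 41.2
   shift cm [  0.16 -17.92   0.35] turn 0.2
at [ 0.5587 -0.0471  0.0735] phi 87.2 tilt [0.001 0.   ] q [-0.2   0.16 -0.09  1.32  0.   -0.15] t 50.1 w 0.13 g 41.2
   shift cm [  0.17 -20.02   0.35] turn 0.2
```

```bash
python3 -m inch '[[0,-0.5,0.1,0,0,0,0],[0,-1.5,0,0,0,0,0],[0,-2.5,0,0,0,0,0],[0.1,-2.5,0,0,0,0,0],[0,-2.5,0,0,0,0,0],[0,-2.5,0,0,0,0,0],[0.1,-2.5,0,0,0,0,0],[0,-2,0,0,0,0,0]]'
python3 -m inch '[[0,-0.8,0,0,0,0,0],[0,-0.6,0,0,0,0,0],[0,-0.6,0,0,0,0,0],[0,-0.6,0,0,0,0,0],[0,-0.5,0,0,0,0,0],[0,-0.3,0,0,0,0,0],[0,0,0,0,0,0,0],[0,0,0,0,0,0,0]]'
python3 d.py .5471 -.2498 .073 87
```

```text
time_s: 50.75
position: [0.5496, -0.2124, 0.0734]
eef_rot: [0.077, 3.137, 0.004]
contact_force: [5.8, 3.1, -0.9]
gripper_width: 0.128
grasp_force: 42.5
time_s: 51.42
position: [0.5479, -0.2442, 0.0734]
eef_rot: [0.075, 3.138, 0.004]
contact_force: [5.1, 1.0, 0.1]
gripper_width: 0.128
grasp_force: 42.5
at [ 0.5479 -0.2442  0.0734] phi 87.3 tilt [0.003 0.002] q [-0.53  0.26  0.02  1.33  0.   -0.48] t 51.4 w 0.13 g 42.5
   shift cm [ 0.05 -0.57  0.04] turn 0.3
```

```bash
python3 -m inch '[[0,-0.15,0,0,0,0,0],[0,-0.15,0,0,0,0,0],[0,0,0,0,0,0,0],[0,0,0,0,0,0,0],[0,0,0,0,0,0,0],[0,0,0,0,0,0,0],[0,0,0,0,0,0,0],[0,0,0,0,0,0,0]]'
python3 -m inch '[[0,-0.15,0,0,0,0,0],[0,-0.1,0,0,0,0,0],[0,0,0,0,0,0,0],[0,0,0,0,0,0,0],[0,0,0,0,0,0,0],[0,0,0,0,0,0,0],[0,0,0,0,0,0,0],[0,0,0,0,0,0,0]]'
python3 d.py .5471 -.2498 .073 87
```

```text
time_s: 52.08
position: [0.5477, -0.2465, 0.0734]
eef_rot: [0.075, 3.138, 0.006]
contact_force: [5.6, 2.6, 0.7]
gripper_width: 0.128
grasp_force: 42.5
time_s: 52.75
position: [0.5476, -0.2485, 0.0734]
eef_rot: [0.074, 3.138, 0.008]
contact_force: [4.7, 4.8, 0.5]
gripper_width: 0.124
grasp_force: 42.6
at [ 0.5476 -0.2485  0.0734] phi 87.3 tilt [0.003 0.005] q [-0.54  0.27  0.03  1.33  0.01 -0.49] t 52.8 w 0.12 g 42.6
   shift cm [ 0.05 -0.14  0.04] turn 0.3
```

```bash
python3 -m inch '[[0,-0.1,0,0,0,0,0],[0,0,0,0,0,0,0],[0,0,0,0,0,0,0],[0,0,0,0,0,0,0],[0,0,0,0,0,0,0],[0,0,0,0,0,0,0],[0,0,0,0,0,0,0],[0,0,0,0,0,0,0]]'
python3 -m inch '[[0,-0.15,0,0,0,0,0],[0,0,0,0,0,0,0],[0,0,0,0,0,0,0],[0,0,0,0,0,0,0],[0,0,0,0,0,0,0],[0,0,0,0,0,0,0],[0,0,0,0,0,0,0],[0,0,0,0,0,0,0]]'
python3 d.py .5471 -.2498 .073 87
```

```text
time_s: 53.42
position: [0.5475, -0.2493, 0.0734]
eef_rot: [0.074, 3.138, 0.008]
contact_force: [4.6, 4.2, 1.0]
gripper_width: 0.127
grasp_force: 42.6
time_s: 54.08
position: [0.5475, -0.2508, 0.0734]
eef_rot: [0.074, 3.138, 0.008]
contact_force: [5.8, 4.4, 1.0]
gripper_width: 0.123
grasp_force: 42.6
at [ 0.5475 -0.2508  0.0734] phi 87.3 tilt [0.003 0.005] q [-0.54  0.27  0.03  1.33  0.01 -0.5 ] t 54.1 w 0.12 g 42.6
   shift cm [0.05 0.09 0.04] turn 0.3
```

```bash
python3 -m inch '[[0,0.2,0,0,0,0,0],[0,0.2,0,0,0,0,0],[0,0,0,0,0,0,0],[0,0,0,0,0,0,0],[0,0,0,0,0,0,0],[0,0,0,0,0,0,0],[0,0,0,0,0,0,0],[0,0,0,0,0,0,0]]'
python3 -m inch '[[0,0.15,0,0,0,0,0],[0,0.15,0,0,0,0,0],[0,0,0,0,0,0,0],[0,0,0,0,0,0,0],[0,0,0,0,0,0,0],[0,0,0,0,0,0,0],[0,0,0,0,0,0,0],[0,0,0,0,0,0,0]]'
python3 d.py .5471 -.2498 .073 87
```

```text
time_s: 54.75
position: [0.5477, -0.2472, 0.0734]
eef_rot: [0.074, 3.138, 0.007]
contact_force: [5.8, 4.8, 0.5]
gripper_width: 0.127
grasp_force: 42.6
time_s: 55.42
position: [0.5478, -0.2459, 0.0734]
eef_rot: [0.076, 3.138, 0.002]
contact_force: [6.0, 2.0, -0.3]
gripper_width: 0.126
grasp_force: 42.4
at [ 0.5478 -0.2459  0.0734] phi 87.2 tilt [0.003 0.001] q [-0.53  0.26  0.03  1.33  0.   -0.49] t 55.4 w 0.13 g 42.4
   shift cm [ 0.05 -0.39  0.04] turn 0.2
```

```bash
python3 -m inch '[[0,0.15,0,0,0,0,0],[0,0.15,0,0,0,0,0],[0,0,0,0,0,0,0],[0,0,0,0,0,0,0],[0,0,0,0,0,0,0],[0,0,0,0,0,0,0],[0,0,0,0,0,0,0],[0,0,0,0,0,0,0]]'
python3 d.py .5471 -.2498 .073 87
```

```text
time_s: 56.08
position: [0.5478, -0.2456, 0.0734]
eef_rot: [0.078, 3.138, -0.006]
contact_force: [4.6, -4.3, -3.7]
gripper_width: 0.128
grasp_force: 42.1
at [ 0.5478 -0.2456  0.0734] phi 87.1 tilt [ 0.002 -0.004] q [-0.53  0.26  0.02  1.33 -0.   -0.48] t 56.1 w 0.13 g 42.1
   shift cm [ 0.05 -0.42  0.04] turn 0.1
```

The catch holds: pulling out gives −4.3 N with no travel. Now release and go to the dial.

```bash
python3 -m inch '[[0,-0.2,0,0,0,0,0],[0,0,0,0,0,0,0],[0,0,0,0,0,0,1],[0,0,0,0,0,0,1],[0,0,0,0,0,0,1],[0,0,0,0,0,0,1],[0,0,-2,0,0,0,1],[0,0,-3,0,0,0,1]]' 25
python3 -m inch '[[0,0,-3,0,0,0,1],[0,2,-2,0,0,0,1],[0,4,0,0,0,0,1],[0,4,0,0,0,0,1],[0,4,0,0,0,0,1],[0,4,0,0,0,0,1],[0,4,0,0,0,0,1],[0,4,0,0,0,0,1]]'
python3 -m inch '[[0,4,0,0,0,0,1],[0,4,0,0,0,0,1],[0,4,0,0,0,0,1],[0,4,0,0,0,0,1],[0,4,0,0,0,0,1],[0,4,0,0,0,0,1],[0,4,0,0,0,0,1],[0,4,0,0,0,0,1]]'
python3 d.py .511 .391 .074 150
python3 -c "
from h import *
np.set_printoptions(precision=4,suppress=True)
c=snap('top','top8.png');d=load('top0.png');
for f in(c,d):
  p=f['pixels'][190:206,322:344].astype(int).sum(2).mean(0);print(p.round(0))"
```

```text
time_s: 56.75
position: [0.5432, -0.2439, 0.1193]
eef_rot: [-0.077, -3.132, -0.007]
contact_force: [1.2, -0.1, -1.0]
gripper_width: 0.961
grasp_force: 0.0
time_s: 57.42
position: [0.5586, 0.0157, 0.1735]
eef_rot: [-0.078, -3.14, 0.0]
contact_force: [1.1, -0.8, 0.2]
gripper_width: 0.998
grasp_force: 0.0
time_s: 58.08
position: [0.5744, 0.3354, 0.1734]
eef_rot: [-0.077, -3.14, 0.001]
contact_force: [1.3, -0.8, 0.5]
gripper_width: 1.0
grasp_force: 0.0
at [0.5744 0.3354 0.1734] phi 87.2 tilt [-0.    -0.001] q [ 0.43  0.42  0.42  1.57 -0.    0.48] t 58.1 w 1.00 g 0.0
   shift cm [6.6  5.25 9.94] turn -62.8
[386. 386. 388. 388. 378. 355. 338. 297. 230. 165. 142. 153. 209. 288.
 349. 375. 384. 388. 389. 388. 385. 383.]
[345. 345. 347. 345. 340. 318. 300. 266. 206. 146. 132. 137. 187. 258.
 312. 335. 343. 348. 350. 350. 346. 344.]
```

```bash
python3 -m inch '[[3,2.5,0,0,0,0,1],[3,2.5,0,0,0,0,1],[0.5,0,0,0,0,0,1],[0,0,0,0,0,-7,1],[0,0,0,0,0,-7,1],[0,0,0,0,0,-7,1],[0,0,0,0,0,-7,1],[0,0,0,0,0,-7,1]]' 25
python3 -m inch '[[0,0,2,0,0,-7,1],[0,0,2,0,0,-7,1],[0,0,2,0,0,-7,1],[0,0,2,0,0,-7,1],[0,0,0,0,0,0,1],[0,0,0,0,0,0,1],[0,0,0,0,0,0,1],[0,0,0,0,0,0,1]]'
python3 d.py .511 .391 .073 150
```

```text
time_s: 58.8
position: [0.5123, 0.3862, 0.1733]
eef_rot: [0.88, -3.015, 0.001]
contact_force: [0.1, -0.4, 0.1]
gripper_width: 1.002
grasp_force: 0.0
time_s: 59.47
position: [0.5137, 0.3872, 0.0957]
eef_rot: [-1.571, 2.717, 0.0]
contact_force: [-0.1, -0.1, 0.2]
gripper_width: 1.005
grasp_force: 0.0
at [0.5137 0.3872 0.0957] phi 150.1 tilt [0.003 0.002] q [ 0.54  0.36  0.19  1.4  -0.   -0.51] t 59.5 w 1.01 g 0.0
   shift cm [-0.18  0.43  2.27] turn 0.1
```

```bash
python3 -m inch '[[-0.1,0.4,0,0,0,0,1],[0,0,1.2,0,0,0,1],[0,0,1,0,0,0,1],[0,0,0,0,0,0,0.6],[0,0,0,0,0,0,0.2],[0,0,0,0,0,0,0.2],[0,0,0,0,0,0,0.2],[0,0,0,0,0,0,0.2]]' 30
python3 -m inch '[[0,0,0,0,0,0,0.2],[0,0,0,0,0,0,0.2],[0,0,0,0,0,0,0.2],[0,0,0,0,0,0,0.2],[0,0,0,0,0,0,0.2],[0,0,0,0,0,0,0.2],[0,0,0,0,0,0,0.2],[0,0,0,0,0,0,0.2]]'
python3 d.py .511 .391 .073 30
```

```text
time_s: 60.13
position: [0.5093, 0.3899, 0.0719]
eef_rot: [1.575, -2.718, -0.002]
contact_force: [-1.1, 0.0, 0.0]
gripper_width: 0.431
grasp_force: 31.1
time_s: 60.8
position: [0.5094, 0.3899, 0.0719]
eef_rot: [-1.575, 2.718, 0.001]
contact_force: [-3.4, 1.3, 5.3]
gripper_width: 0.429
grasp_force: 31.3
at [0.5094 0.3899 0.0719] phi 150.2 tilt [-0.     0.001] q [ 0.55  0.37  0.16  1.36  0.   -0.5 ] t 60.8 w 0.43 g 31.3
   shift cm [-0.18 -0.08 -0.11] turn 120.2
```

```bash
python3 -m inch '[[0,0,0,0,0,7,0.2],[0,0,0,0,0,7,0.2],[0,0,0,0,0,7,0.2],[0,0,0,0,0,7,0.2],[0,0,0,0,0,7,0.2],[0,0,0,0,0,7,0.2],[0,0,0,0,0,7,0.2],[0,0,0,0,0,7,0.2]]'
python3 -m inch '[[0,0,0,0,0,7,0.2],[0,0,0,0,0,7,0.2],[0,0,0,0,0,7,0.2],[0,0,0,0,0,7,0.2],[0,0,0,0,0,7,0.2],[0,0,0,0,0,7,0.2],[0,0,0,0,0,7,0.2],[0,0,0,0,0,7,0.2]]'
python3 -m inch '[[0,0,0,0,0,7,0.2],[0,0,0,0,0,1.5,0.2],[0,0,0,0,0,0,0.2],[0,0,0,0,0,0,0.2],[0,0,0,0,0,0,0.2],[0,0,0,0,0,0,0.2],[0,0,0,0,0,0,0.2],[0,0,0,0,0,0,0.2]]'
python3 d.py .511 .391 .073 30
```

```text
time_s: 61.47
position: [0.5083, 0.3915, 0.0719]
eef_rot: [0.107, -3.138, -0.006]
contact_force: [-6.2, 5.3, 4.2]
gripper_width: 0.428
grasp_force: 31.4
time_s: 62.13
position: [0.5091, 0.3933, 0.0719]
eef_rot: [-1.377, -2.82, -0.01]
contact_force: [-3.5, 9.0, 1.8]
gripper_width: 0.433
grasp_force: 31.2
time_s: 62.8
position: [0.5094, 0.3936, 0.0719]
eef_rot: [-1.573, -2.715, -0.011]
contact_force: [-2.9, 8.2, 0.9]
gripper_width: 0.431
grasp_force: 31.2
at [0.5094 0.3936 0.0719] phi 29.8 tilt [0.    0.008] q [0.55 0.37 0.16 1.35 0.01 1.6 ] t 62.8 w 0.43 g 31.2
   shift cm [-0.3   0.01 -0.11] turn -0.2
```

Now release, retreat out of the top camera's view of the dial, and check.

```bash
python3 -m inch '[[0,0,0,0,0,0,0.7],[0,0,0,0,0,0,1],[0,0,0,0,0,0,1],[0,0,0,0,0,0,1],[0,0,-2,0,0,0,1],[0,0,-3,0,0,0,1],[0,0,-3,0,0,0,1],[0,0,-2,0,0,0,1]]'
python3 -m inch '[[-3,-2,0,0,0,0,1],[-3,-2,0,0,0,0,1],[-4,-2,0,0,0,0,1],[-4,-2,0,0,0,0,1],[-4,-2,0,0,0,0,1],[-4,-2,0,0,0,0,1],[0,0,0,0,0,0,1],[0,0,0,0,0,0,1]]'
python3 -c "
from h import *
snap('top','top9.png')";python3 dial.py top9.png; python3 d.py .4 .1 .18 30
python3 - <<'E'
from h import *
p=load('top9.png')['pixels'];q=load('top0.png')['pixels']
for n,(u,v) in {'v0':(157.5,163.9),'v1':(272.4,244.2)}.items():
    u,v=int(u),int(v);print(n,p[v-3:v+4,u-3:u+4].mean((0,1)).round(),q[v-3:v+4,u-3:u+4].mean((0,1)).round())
E
```

```text
time_s: 63.47
position: [0.5109, 0.3894, 0.1745]
eef_rot: [1.578, 2.714, 0.004]
contact_force: [0.4, 0.9, 0.9]
gripper_width: 0.998
grasp_force: 0.0
time_s: 64.13
position: [0.5142, 0.1484, 0.1717]
eef_rot: [1.586, 2.711, -0.0]
contact_force: [-0.2, 0.3, -0.7]
gripper_width: 0.996
grasp_force: 0.0
panel ctr [0.51040659 0.39176939] R 0.03421350803182566 dot ang [211. 239. 270. 299. 328. 359.  31.  60.  90. 121.]
top9.png bright ang [248, 250, 252, 254, 256, 258, 260, 262, 264, 266, 268, 270] [192. 192. 191. 191. 191. 191. 191. 191. 191. 190. 190. 190.]
mean 263.3082482695455
at [0.514  0.15   0.1716] phi 29.5 tilt [0. 0.] q [0.16 0.07 0.   1.5  0.   1.21] t 64.2 w 1.00 g 0.0
   shift cm [  1.26 -12.39  -0.84] turn -0.5
v0 [46. 50. 54.] [117. 119. 116.]
v1 [135. 133. 133.] [119. 118. 118.]
```

```bash
python3 -m inch '[[-3,-2.4,0,0,0,0,1],[-3,-2.4,0,0,0,0,1],[-3,-2.4,0,0,0,0,1],[-3,-2.4,0,0,0,0,1],[-3,-2.4,0,0,0,0,1],[-3,-2.4,0,0,0,0,1],[-1,-2.4,0,0,0,0,1],[0,0,0,0,0,0,1]]'
python3 - <<'E'
from h import *
snap('top','top10.png');snap('side','side10.png')
import dial;dial.dial('top10.png')
p=load('top10.png')['pixels'];q=load('top0.png')['pixels']
for n,(u,v) in {'v0':(157.5,163.9),'v1':(272.4,244.2)}.items():
    u,v=int(u),int(v);print(n,p[v-3:v+4,u-3:u+4].mean((0,1)).round(),q[v-3:v+4,u-3:u+4].mean((0,1)).round())
for a,b in(('top10','top8'),('top8','top0')):
  P=load(a+'.png')['pixels'][190:206,322:344].astype(int).sum(2).mean(0);print(a,P.round(0))
print(sense()['position'],sense()['contact_force'])
E
```

```text
time_s: 64.85
position: [0.4605, -0.0995, 0.1715]
eef_rot: [-1.583, -2.713, 0.004]
contact_force: [0.4, 0.7, -0.1]
gripper_width: 0.999
grasp_force: 0.0
panel ctr [0.51040659 0.39176939] R 0.03421350803182566 dot ang [211. 239. 270. 299. 328. 359.  31.  60.  90. 121.]
top10.png bright ang [322, 324, 326, 328, 330, 332, 334, 336, 338, 340, 342, 344] [216. 215. 214. 213. 211. 211. 208. 207. 203. 202. 198. 197.]
mean 332.51837794420453
v0 [125. 126. 123.] [117. 119. 116.]
v1 [46. 51. 55.] [119. 118. 118.]
top10 [224. 215. 212. 207. 208. 210. 209. 192. 160. 135. 124. 134. 189. 272.
 331. 358. 363. 371. 372. 372. 368. 366.]
top8 [386. 386. 388. 388. 378. 355. 338. 297. 230. 165. 142. 153. 209. 288.
 349. 375. 384. 388. 389. 388. 385. 383.]
[ 0.46210174 -0.0966115   0.1715449 ] [-0.05671821 -0.61329259 -0.2366971 ]
```

```bash
python3 -c "
from plant import sign_off;print(sign_off())"
```

```text
the job is handed in; nothing more can be done
None
```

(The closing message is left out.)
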